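# Clamp the slicing mould to first slip

### The job

The square slicing mould lies in front of the clamp on the white board with its knife slots running the wrong way. Swing it a quarter turn so that the slots run from the side bar to the jaw, slide it home flush against the fence, then close the jaw with the winged thumbscrew (clockwise) until it holds the mould against the side bar and the screw's clutch starts to slip: stop at that first slip, less than a sixth of a turn of slipping in all, and let go with the mould still clamped. Leave the three small things that stand on the board where they are.

Things in the scene. Friction and masses are not known exactly. Their poses are not given: they have to be found in the camera images.
- clamp: White board fixed to the counter, 335 x 440 x 12 mm, never moves. Origin on its underside; it spans x -145 to +190, y -210 to +230 mm in its own frame; top at z 12 mm. On it is a clamp whose bay is bounded by an L of two bars (fence at -y, side bar at -x), a round corner post at the free end of the side bar, and a sliding jaw at +x; it is open to +y. Seated mould: centre at x 0, y -80 mm.
- fence_face (a point): Middle of the face of the fence that the mould must lie against. The fence is a straight aluminium bar along the board's x axis (x -62 to +85 mm), 12 mm thick, 35 mm tall above the board; its face looks to the board's +y.
- corner_post (a point): Centre (half-way up) of the fixed round steel corner post, 20 mm across, 50 mm tall above the board, standing 60 mm to -x and 30 mm to -y of the clamp's origin. A mould pushed against it off-centre swings round it (friction is high: squeezed corner to corner it jams); a seated mould rests its side against it and against the side bar behind it (12 mm thick, 35 mm tall, flush with the post, from the post to the fence).
- seat (a point): Where the mould's centre lies when it is seated against both the fence and the side bar (x 0, y -80 mm, 20 mm above the board). Axes as the clamp's.
- jaw_face (a point): Middle of the pressing face of the sliding jaw (dark steel block 44 mm along the board's y, 12 thick, 31 mm tall), looking to the board's -x. The jaw slides along -x towards the side bar. It stands 95 mm to -y of the clamp's origin.
- jaw (a joint): Travel of the jaw in m from fully open (0: face 145 mm from the side bar) towards the side bar; it starts at 0 to 0.019, and reaches 0.045 when it holds the 100 mm mould against the side bar. It moves only by the thumbscrew: 15 mm per radian turned, about 0.20 N m to turn freely, and it stays where it is left.
- wing (a point): Centre of the upright wing of the thumbscrew, 44 mm long along this point's x, 11 mm thick along its y, 26 mm tall (its centre is 70 mm above the counter). It stands over a 38 mm disc on a 56 x 70 mm housing, top 44 mm above the counter, beside the jaw. The screw axis is vertical, through this point; clockwise seen from above closes the jaw. The wing starts 0 to 1.3 rad clockwise of the board's x axis.
- clutch (a joint): Slip of the thumbscrew's drag clutch in rad: angle of the wing relative to the disc below it (white marks on both line up at 0). It is 0 at the start and stays 0 while the jaw moves; when the jaw is stopped by a load the clutch slips at about 0.37 N m (jaw force about 11 N), the wing turns on clockwise alone, and this value grows.
- mould_center (a point): Centre of the square slicing mould, a closed steel block 100 x 100 mm, 40 mm tall, about 0.3 to 0.65 kg, smooth sides and top, lying on the board (so too wide for most grippers: push it). Six dark knife slots on its top run along this point's x. It starts in front of the bay (to +y of it) with its slots across, roughly along the board's y.
- shaker_mid (a point): Bystander, loose: small steel shaker, 42 mm across, 66 tall, standing on the board; the point is inside it about half-way up. Leave it alone.
- spice_jar_mid (a point): Bystander, loose: small glass jar with steel lid, 44 mm across, 68 tall, standing on the board; the point is inside it about half-way up. Leave it alone.
- ramekin_mid (a point): Bystander, loose: small white ceramic bowl, 60 mm across, 34 tall, standing on the board; the point is inside it about half-way up. Leave it alone.
There are look-alikes about, which are no part of the job. Leave any orange look-alike of the part that bears mould_center alone.

How it is judged:
By the outcome, as a careful person would: the job done as asked, in the order asked, and still so for the second after the job is handed in, with the robot touching nothing.
It also fails if it takes over 72 s, if anything falls off the work surface, if the arm or the gripper's body presses on something with over 40 N, if the wrist force passes 120 N, or if a joint passes its speed limit or range.

### The arm

A 6-joint arm with a two-finger parallel gripper is mounted at the origin on the work surface. World frame = base frame: x ahead of the robot, y to its left, z up, the work surface at z = 0. Lengths are in m, angles in rad, forces in N, time in s.
With the tool pointing down it reaches from about 0.25 to 0.775 m from the base axis. Payload 4 kg.
Tool frame: the origin (TCP) lies midway between the tips of the shut fingers; the grasp point (between the pads) lies 19 mm behind it (robot.tcp_to_grasp is the distance from the TCP to the grasp point, in m); x points along the fingers, y is the direction in which the jaws open and shut, and the axes are right-handed (so a half turn about x gives the same grasp; the last joint's range is limited). The gripper opens to 94 mm and grips with 3 to 60 N. Pads are 16 mm wide; open, the fingers measure 119 mm over their backs; the gripper's body (75 mm by 177 mm) begins 78 mm behind the grasp point.
Start: joints at [1.108, 0.087, 1.371, -0, 1.684, -0.103], TCP at [0.194, 0.515, 0.206] pointing down, gripper open.
Joint ranges: [-3.1, 3.1], [-0.76, 2.03], [0.27, 2.55], [-1.08, 4.22], [0.17, 2.65], [-2.57, 2.57]. Speed limits (rad/s): [2.79, 2.79, 3.14, 3.14, 3.14, 3.14].

### API

Orientations are given as [roll, pitch, yaw] about the fixed x, y, z axes, in that order (R = Rz(yaw) Ry(pitch) Rx(roll)).
In Python, from bench import robot gives the robot as it stands.
- The arm moves only by the tool send_rows, never from a script. Its argument "increments" is a list of rows, each a list of 5 numbers: the opening, from -1 (shut) to 1 (fully open), so that 0 is half open, then the shift along the tool's x, y, z in m, then the turn about the tool's x in rad. In form: [[hand, tx, ty, tz, roll], ...]. A call has 1 to 5 rows; each row is the pose to reach, as a shift and turn from the pose commanded when the call began, along the tool's axes at that moment; what a row does not reach only later rows make up. A row lasts 1/12 s, in which the tool goes at most 41.7 mm and 7.16 degrees, less where a joint would pass 70% of its speed; a pose out of reach is approached as far as the arm can. A call with a gripper value outside its range is refused whole. The fingers move at their own pace and stop on an object; the grip force is fixed at half the most. Time passes only in rows, so rows that repeat a pose let the fingers close. It gives the time, the measured TCP pose, the force and the opening at its end, in the units of the state.
- robot.get_obs(): the state, without advancing time (a new reading comes with each control period).
- robot.snapshot(name): name is "side" or "top" or "wrist"; returns a dict with "image" (384x512x3 uint8, red, green, blue), "intrinsics" (3x3 intrinsics, pixels), "world_from_camera" (4x4, takes a point from camera to world coordinates). Camera axes: x right, y down, z forward; pixel columns grow to the right and rows downward; lengths in m; the calibration is good to about 2 mm. A picture is of the moment at which its call begins. There is no depth.
- robot.close_job(): hands the job in, once; it reports no verdict.
The state is a dict: "time": time; "joint_positions": joint angles; "qvel": joint speeds; "joint_torque": joint torques, N m; "tool_pos": TCP position; "ee_rot": TCP orientation; "wrist_force": force on the tool from outside, world axes, zero at the start; "wrist_torque": the same for the moment, N m; "width": finger opening in m.
Only numpy, scipy, OpenCV 4.12 (cv2) and the standard library are available. Lean on these libraries where they do the work, as an engineer would, in place of code of your own. Each camera call takes 0.05 s, during which the arm holds its last target.

## Working session

There is one attempt and no reset: what is moved stays moved. The work goes in short steps, Python scripts to look and compute and a tool call to move; the robot and the scene stay as the last step left them, time stands still between calls to the robot, and variables do not carry over. Pictures are saved under pics/ and viewed, and the job is handed in when it is done.

Besides the shell and the picture viewer there is one more tool, called after "Emit:" by a JSON object that holds its "method" and its "body", one argument or row to a line. send_rows: Moves the arm, as the interface text tells. Its arguments: {"type":"object","properties":{"increments":{"type":"array"}},"required":["increments"]}

```bash
ls; mkdir -p pics
python3 - <<'E'
from bench import robot
import cv2
o=robot.get_obs()
for k,v in o.items(): print(k,v)
for n in ["top","side","wrist"]:
    s=robot.snapshot(n); cv2.imwrite(f"pics/{n}0.png",cv2.resize(s["image"][:,:,::-1],(800,600),interpolation=cv2.INTER_CUBIC))
    print(n,s["intrinsics"],s["world_from_camera"])
E
```

```text
pics
time 0.0
joint_positions [ 1.10790187e+00  8.79562455e-02  1.37225075e+00 -2.68165931e-05
  1.68360994e+00 -1.03101537e-01]
qvel [-0.00182162  0.00111753 -0.00220502 -0.00138261 -0.00137065  0.00062752]
joint_torque [-1.38598507e-04 -3.40169084e+01 -3.02433014e+01  7.17063784e-02
  3.29961092e-02 -2.06682139e-04]
tool_pos [0.19340859 0.5142781  0.20430529]
ee_rot [-1.66191578  1.56857189 -2.02171169]
wrist_force [ 0.4454824  -0.02490266 -0.66342989]
wrist_torque [-0.01411926  0.00958827 -0.03536864]
width 0.09441512883861934
top [[395.46181511   0.         260.00421947]
 [  0.         395.46181511 191.87253337]
 [  0.           0.           1.        ]] [[-1.63899000e-03 -9.93457516e-01  1.14190529e-01  3.94352361e-01]
 [-9.99797728e-01 -6.61054487e-04 -2.01013871e-02  4.69012849e-02]
 [ 2.00453603e-02 -1.14200377e-01 -9.93255484e-01  1.03742231e+00]
 [ 0.00000000e+00  0.00000000e+00  0.00000000e+00  1.00000000e+00]]
side [[389.84615838   0.         253.18068775]
 [  0.         389.84615838 182.10807548]
 [  0.           0.           1.        ]] [[ 0.9431351  -0.26491641  0.20078715  0.27558986]
 [-0.33215063 -0.72721155  0.60069902 -0.56460458]
 [-0.01312029 -0.63323191 -0.77385089  0.83232482]
 [ 0.          0.          0.          1.        ]]
wrist [[272.59610011   0.         252.38979243]
 [  0.         272.59610011 190.38131216]
 [  0.           0.           1.        ]] [[ 0.3513378   0.90186405  0.25140204  0.1204779 ]
 [ 0.93624624 -0.33780951 -0.09658013  0.54345319]
 [-0.00217615  0.26930646 -0.96305207  0.38339074]
 [ 0.          0.          0.          1.        ]]
```

View pics/top0.png

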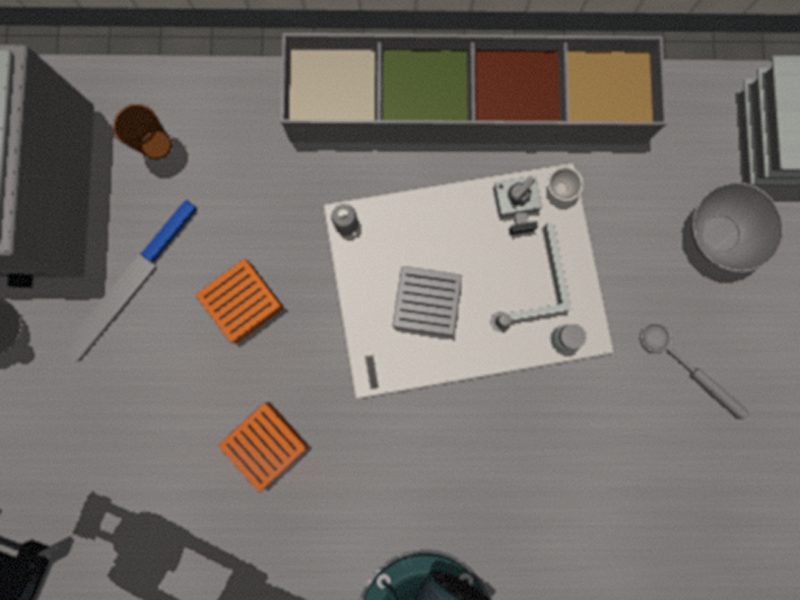

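View pics/side0.png

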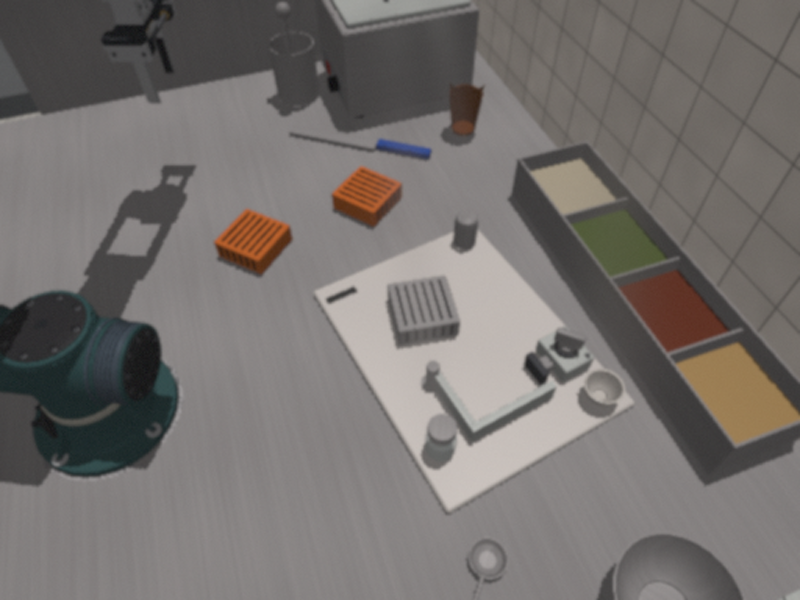

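View pics/wrist0.png

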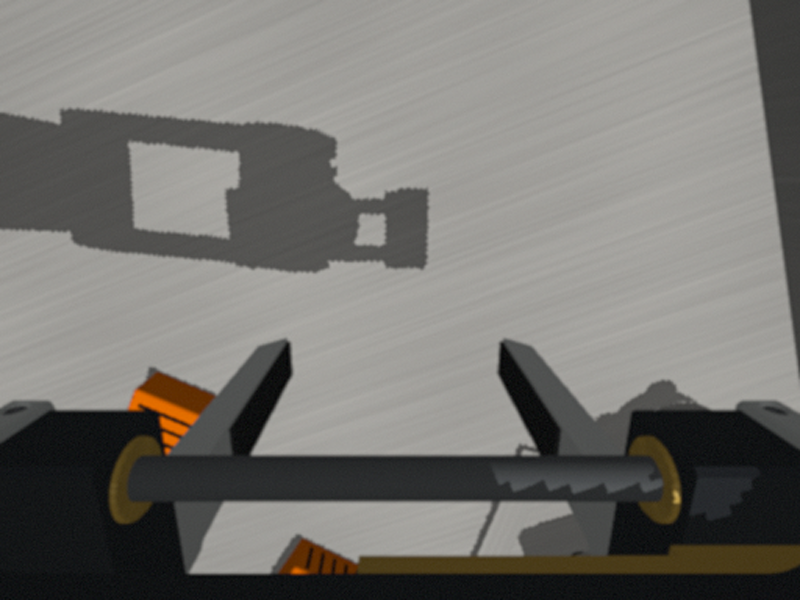

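```bash
cat > h.py <<'E'
import numpy as np, cv2
from bench import robot
def cast(s,uv,z):
    K=s["intrinsics"];T=s["world_from_camera"]
    uv=np.atleast_2d(np.asarray(uv,float))
    d=np.c_[uv,np.ones(len(uv))]@np.linalg.inv(K).T@T[:3,:3].T
    o=T[:3,3]; return o+d*((z-o[2])/d[:,2])[:,None]
def proj(s,P):
    T=s["world_from_camera"];P=np.atleast_2d(P)
    c=(P-T[:3,3])@T[:3,:3]; p=c@s["intrinsics"].T; return p[:,:2]/p[:,2:]
def quad(mask):
    cs,_=cv2.findContours(mask,cv2.RETR_EXTERNAL,cv2.CHAIN_APPROX_NONE)
    c=max(cs,key=cv2.contourArea); h=cv2.convexHull(c)
    for e in np.arange(2,30,0.5):
        q=cv2.approxPolyDP(h,e,True)
        if len(q)==4: break
    q=q[:,0].astype(float); pts=c[:,0].astype(float); L=[]
    for i in range(4):
        a,b=q[i],q[(i+1)%4]; n=np.array([-(b-a)[1],(b-a)[0]])/np.linalg.norm(b-a)
        t=(pts-a)@(b-a)/((b-a)@(b-a)); sel=pts[(abs((pts-a)@n)<2.5)&(t>.12)&(t<.88)]
        vx,vy,x,y=cv2.fitLine(sel.astype(np.float32),cv2.DIST_HUBER,0,.01,.01).ravel(); L.append((vx,vy,x,y))
    out=[]
    for i in range(4):
        a,b=L[i-1],L[i]
        k=np.linalg.solve(np.array([[a[0],-b[0]],[a[1],-b[1]]]),np.array([b[2]-a[2],b[3]-a[3]]))
        out.append([a[2]+k[0]*a[0],a[3]+k[0]*a[1]])
    return np.array(out),cv2.contourArea(c)
E
python3 - <<'E'
from h import *
s=robot.snapshot("top");im=s["image"];cv2.imwrite("pics/raw.png",im[:,:,::-1])
x0,y0,x1,y1=200,95,400,265
cv2.imwrite("pics/crop.png",cv2.resize(im[y0:y1,x0:x1,::-1],(800,680)[:2] and (700,595),interpolation=cv2.INTER_CUBIC))
hsv=cv2.cvtColor(im,cv2.COLOR_RGB2HSV)
print("board px",hsv[150,240],hsv[200,260],"counter",hsv[250,200],"mould",im[180:204:4,275])
g=hsv[:,:,2]
m=((g>165)).astype(np.uint8)*255
m[:, :190]=0;m[:90]=0;m[:, 420:]=0
q,a=quad(m);print(q,a)
W=cast(s,q,.012);print(W.round(4)); print([np.linalg.norm(W[i]-W[i-1]).round(4) for i in range(4)])
E
```

```text
board px [ 14  17 200] [  0   9 145] counter [  0  12 130] mould [[156 152 148]
 [108 103 104]
 [123 118 119]
 [161 158 154]
 [128 127 124]
 [113 110 108]]
[[366.0249  104.70769]
 [391.3768  224.52216]
 [227.7565  253.87328]
 [207.42558 130.94122]] 19705.5
[[ 0.7487 -0.2599  0.012 ]
 [ 0.4269 -0.3158  0.012 ]
 [ 0.3524  0.109   0.012 ]
 [ 0.6747  0.1653  0.012 ]]
[np.float64(0.4315), np.float64(0.3267), np.float64(0.4313), np.float64(0.3272)]
```

View pics/crop.png

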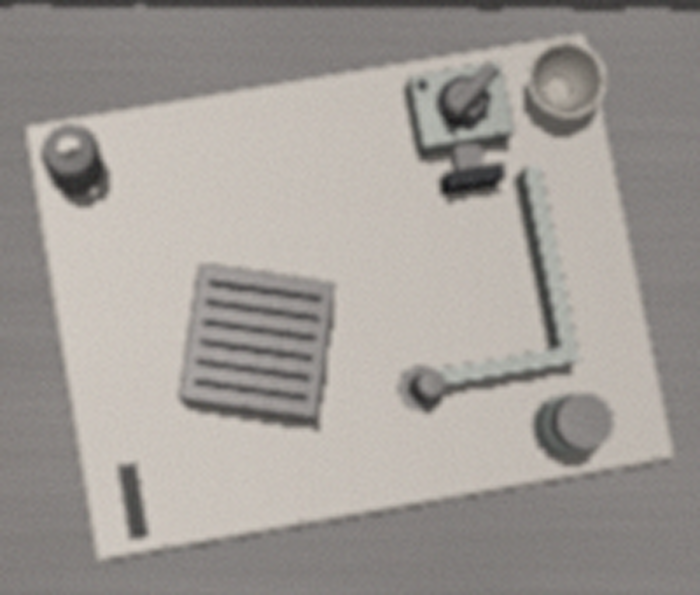

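```bash
cat >> h.py <<'E'
def board(s=None):
    c=np.array([0.5507,-0.0754])  # mean of measured corners
    return c
CORN=np.array([[0.7487,-0.2599],[0.4269,-0.3158],[0.3524,0.109],[0.6747,0.1653]])
ctr=CORN.mean(0)
ex=((CORN[0]-CORN[1])+(CORN[3]-CORN[2])); ex/=np.linalg.norm(ex)
ey=((CORN[2]-CORN[1])+(CORN[3]-CORN[0])); ey/=np.linalg.norm(ey)
th=(np.arctan2(ex[1],ex[0])+np.arctan2(-ey[0],ey[1]))/2
R=np.array([[np.cos(th),-np.sin(th)],[np.sin(th),np.cos(th)]])
O=ctr-R@np.array([.0225,.010])
def b2w(p): return O+R@np.asarray(p,float)
def w2b(p): return R.T@(np.asarray(p,float)[:2]-O)
E
python3 - <<'E'
from h import *
print("th",th,np.arctan2(ex[1],ex[0]),np.arctan2(-ey[0],ey[1]),"O",O)
s=robot.snapshot("top");im=s["image"].copy()
big=cv2.resize(im[95:265,200:400,::-1],(800,680),interpolation=cv2.INTER_CUBIC)
def dr(pts,col,closed=True):
    p=((proj(s,pts)-[200,95]+.5)*4).astype(int); cv2.polylines(big,[p],closed,col,1)
def rect(x0,x1,y0,y1,z): return np.array([[*b2w(p),z] for p in [(x0,y0),(x1,y0),(x1,y1),(x0,y1)]])
dr(rect(-.145,.19,-.21,.23,.012),(0,255,0))
dr(rect(-.062,.085,-.142,-.13,.047),(0,0,255))
dr(rect(-.062,-.05,-.142,-.03,.047),(255,0,0))
dr(rect(-.07,-.05,-.04,-.02,.062),(255,0,255))
dr(rect(-.05,.05,-.13,-.03,.052),(255,255,0))
cv2.imwrite("pics/ov.png",cv2.resize(big,(700,595)))
g=cv2.cvtColor(im,cv2.COLOR_RGB2GRAY)
m=(g<172).astype(np.uint8)*255
m[:160]=0;m[225:]=0;m[:,:248]=0;m[:,300:]=0
q,a=quad(m);print(q)
W=cast(s,q,.052);print(W.round(4),[np.linalg.norm(W[i]-W[i-1]).round(4) for i in range(4)])
E
```

```text
th 0.1727131311167151 0.1724659879735481 0.1729602742598821 O [ 0.53022831 -0.08906798]
[[256.1818  169.44777]
 [296.13266 175.63542]
 [290.40192 218.17986]
 [250.03915 211.31953]]
[[ 0.5646  0.0365  0.052 ]
 [ 0.549  -0.0644  0.052 ]
 [ 0.4417 -0.0487  0.052 ]
 [ 0.4588  0.0519  0.052 ]] [np.float64(0.1069), np.float64(0.1021), np.float64(0.1084), np.float64(0.1021)]
```

View pics/ov.png

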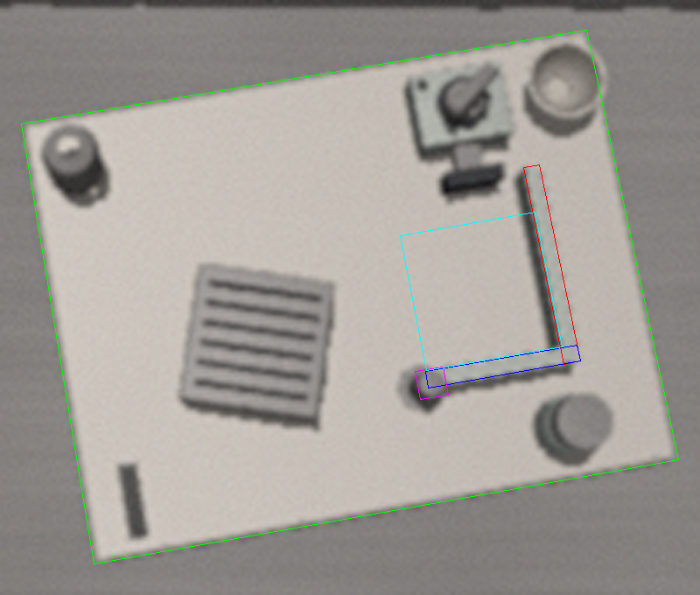

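Run:
```python
from h import *
def rect(x0,x1,y0,y1,z): return np.array([[*b2w(p),z] for p in [(x0,y0),(x1,y0),(x1,y1),(x0,y1)]])
def circ(x,y,r,z): return np.array([[*b2w((x+r*np.cos(t),y+r*np.sin(t))),z] for t in np.linspace(0,6.28,24)])
for n,(x0,y0,x1,y1),f in [("side",(200,140,410,330),3.6),("top",(305,105,400,225),5)]:
    s=robot.snapshot(n);im=s["image"]
    big=cv2.resize(im[y0:y1,x0:x1,::-1],None,fx=f,fy=f,interpolation=cv2.INTER_CUBIC)
    def dr(pts,col):
        p=((proj(s,pts)-[x0,y0]+.5)*f).astype(int); cv2.polylines(big,[p],True,col,1)
    dr(rect(-.145,.19,-.21,.23,.012),(0,255,0))
    dr(rect(-.062,.085,-.142,-.13,.047),(0,0,255))
    dr(rect(-.062,-.05,-.142,-.03,.047),(255,0,0))
    dr(circ(-.06,-.03,.01,.062),(255,0,255))
    dr(rect(-.05,.05,-.13,-.03,.012),(255,255,0))
    print(big.shape); cv2.imwrite(f"pics/ov_{n}.png",big[:600,:800])
```

```text
(684, 756, 3)
(600, 475, 3)
```

View pics/ov_side.png

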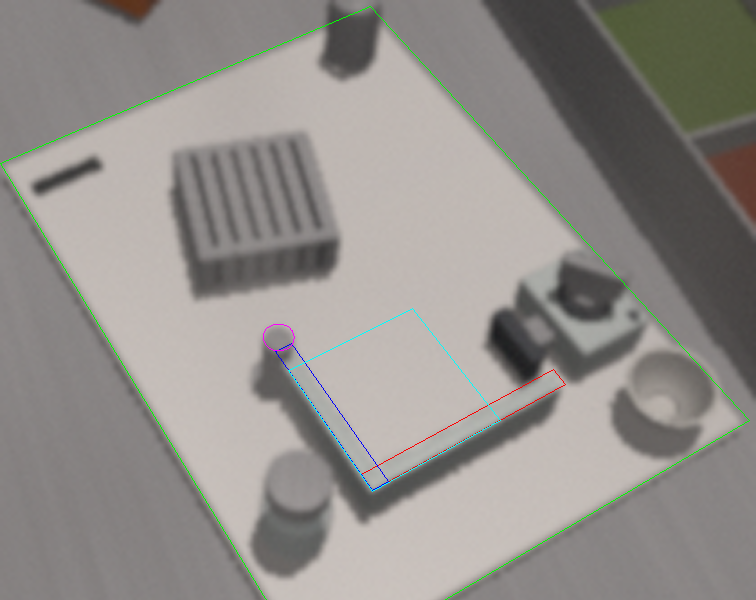

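View pics/ov_top.png

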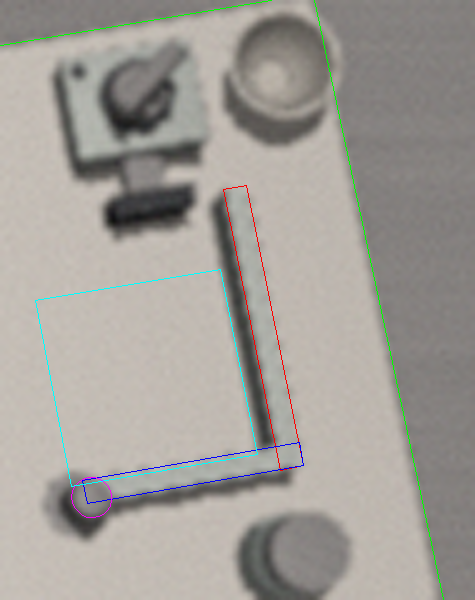

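```bash
cat >> h.py <<'E'
O=O-R@np.array([.001,0])
from scipy.spatial.transform import Rotation as Ro
def pose():
    o=robot.get_obs(); M=Ro.from_euler("xyz",o["ee_rot"]).as_matrix(); return o,np.array(o["tool_pos"]),M
def go(xy,z,yaw,frame="b"):
    """yaw deg: tool-y direction (mod 180), board frame by default"""
    o,p,M=pose()
    t=np.r_[b2w(xy) if frame=="b" else xy,z]
    d=M.T@(t-p)
    cur=np.degrees(np.arctan2(M[1,1],M[0,1])); des=yaw+(np.degrees(th) if frame=="b" else 0)
    dy=(des-cur+90)%180-90      # ccw wanted
    print("tx,ty,tz",d.round(4),"roll(rad, cw+)",round(-np.radians(dy),3),"j6",o["joint_positions"][5].round(2),"pos",p.round(4),"board",w2b(p).round(4),"yaw_b",round(cur-np.degrees(th),1))
    return d
def st():
    o,p,M=pose()
    cur=np.degrees(np.arctan2(M[1,1],M[0,1]))-np.degrees(th)
    print("t",round(o["time"],2),"board",w2b(p).round(4),"z",p[2].round(4),"yaw_b",round(cur,1),"F_b",(R.T@o["wrist_force"][:2]).round(1),np.round(o["wrist_force"][2],1),"T",np.round(o["wrist_torque"],2),"w",round(o["width"],4),"q",np.round(o["joint_positions"],2))
E
python3 - <<'E'
from h import *
st(); o,p,M=pose(); print(M.round(3))
n=np.radians(-18.7); N=np.array([np.cos(n),np.sin(n)])
c=np.array([-.008,.086]); print(w2b(b2w(c)))
go(c+N*.085,.13,71.3)
E
```

```text
t 0.35 board [-0.2269  0.6526] z 0.2052 yaw_b 59.5 F_b [ 0.3 -0. ] 0.0 T [ 0.01  0.01 -0.04] w 0.0938 q [ 1.11  0.09  1.37 -0.    1.68 -0.1 ]
[[-0.     0.352  0.936]
 [-0.     0.936 -0.352]
 [-1.    -0.    -0.   ]]
[-0.008  0.086]
tx,ty,tz [ 0.0754 -0.3596  0.5594] roll(rad, cw+) -0.206 j6 -0.1 pos [0.1936 0.5147 0.2052] board [-0.2269  0.6526] yaw_b 59.5
```

Emit:
{"method": "send_rows", "body": {
  "increments": [
    [0.4,0.075,-0.36,0.56,-0.206],
    [0.4,0.075,-0.36,0.56,-0.206],
    [0.4,0.075,-0.36,0.56,-0.206],
    [0.4,0.075,-0.36,0.56,-0.206],
    [0.4,0.075,-0.36,0.56,-0.206]
  ]
}}

```text
time: 0.77
tool_pos: [0.3164, 0.3492, 0.1824]
ee_rot: [0.749, 1.57, 0.596]
wrist_force: [-0.0, 0.9, 0.1]
width: 0.0666
```

```bash
cat > g.py <<'E'
from h import *
import sys
a=[float(v) for v in sys.argv[1:5]]
st(); go(a[:2],a[2],a[3])
E
python3 g.py 0.0725 0.0587 0.13 71.3
```

```text
t 0.77 board [-0.1343  0.4685] z 0.1824 yaw_b 71.4 F_b [0.1 0.9] 0.1 T [ 0.06 -0.03 -0.05] w 0.0666 q [ 0.71 -0.08  1.59 -0.    1.64 -0.7 ]
tx,ty,tz [ 0.0524 -0.3222  0.3269] roll(rad, cw+) 0.001 j6 -0.7 pos [0.3164 0.3492 0.1824] board [-0.1343  0.4685] yaw_b 71.4
```

Emit:
{"method": "send_rows", "body": {
  "increments": [
    [0.4,0.052,-0.322,0.327,0],
    [0.4,0.052,-0.322,0.327,0],
    [0.4,0.052,-0.322,0.327,0],
    [0.4,0.052,-0.322,0.327,0],
    [0.4,0.052,-0.322,0.327,0]
  ]
}}

```text
time: 1.18
tool_pos: [0.4402, 0.1828, 0.1591]
ee_rot: [0.62, 1.57, 0.466]
wrist_force: [0.0, 0.2, 0.0]
width: 0.0655
```

```bash
python3 g.py 0.0725 0.0587 0.12 71.3
```

```text
t 1.18 board [-0.041   0.2833] z 0.1591 yaw_b 71.3 F_b [0.1 0.2] 0.0 T [ 0.01  0.02 -0.02] w 0.0655 q [ 0.27 -0.06  1.62  0.    1.59 -1.14]
tx,ty,tz [ 0.0392 -0.1763  0.1795] roll(rad, cw+) -0.0 j6 -1.14 pos [0.4402 0.1828 0.1591] board [-0.041   0.2833] yaw_b 71.3
```

Emit:
{"method": "send_rows", "body": {
  "increments": [
    [0.4,0.04,-0.176,0.18,0],
    [0.4,0.04,-0.176,0.18,0],
    [0.4,0.04,-0.176,0.18,0],
    [0.4,0.04,-0.176,0.18,0],
    [0.4,0.04,-0.176,0.18,0]
  ]
}}

```text
time: 1.6
tool_pos: [0.5636, 0.018, 0.1261]
ee_rot: [0.566, 1.57, 0.412]
wrist_force: [0.3, 0.7, 0.7]
width: 0.0655
```

Emit:
{"method": "send_rows", "body": {
  "increments": [
    [0.4,0,-0.02,0.02,0],
    [0.4,0,-0.02,0.02,0],
    [0.4,0,-0.02,0.02,0]
  ]
}}

```text
time: 1.85
tool_pos: [0.5796, -0.0041, 0.1257]
ee_rot: [2.797, 1.569, 2.64]
wrist_force: [-0.4, 0.2, 1.4]
width: 0.066
```

```bash
python3 g.py 0.0725 0.0587 0.022 71.3
python3 - <<'E'
from h import *
s=robot.snapshot("wrist"); cv2.imwrite("pics/w1.png",s["image"][:,:,::-1])
s=robot.snapshot("top"); cv2.imwrite("pics/t1.png",cv2.resize(s["image"][95:265,200:400,::-1],(800,600)[:1]+(680,))[:600])
E
```

```text
t 1.85 board [0.0643 0.0752] z 0.1257 yaw_b 71.1 F_b [-0.4  0.3] 1.4 T [-0.03 -0.02 -0.  ] w 0.066 q [-0.11  0.18  1.42  0.    1.54 -1.52]
tx,ty,tz [ 0.1036 -0.013   0.0132] roll(rad, cw+) -0.003 j6 -1.52 pos [ 0.5796 -0.0041  0.1257] board [0.0643 0.0752] yaw_b 71.1
```

View pics/w1.png

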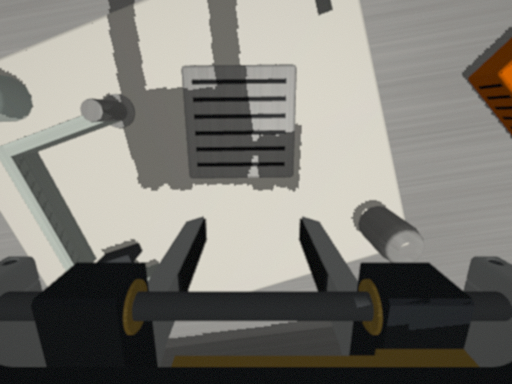

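View pics/t1.png

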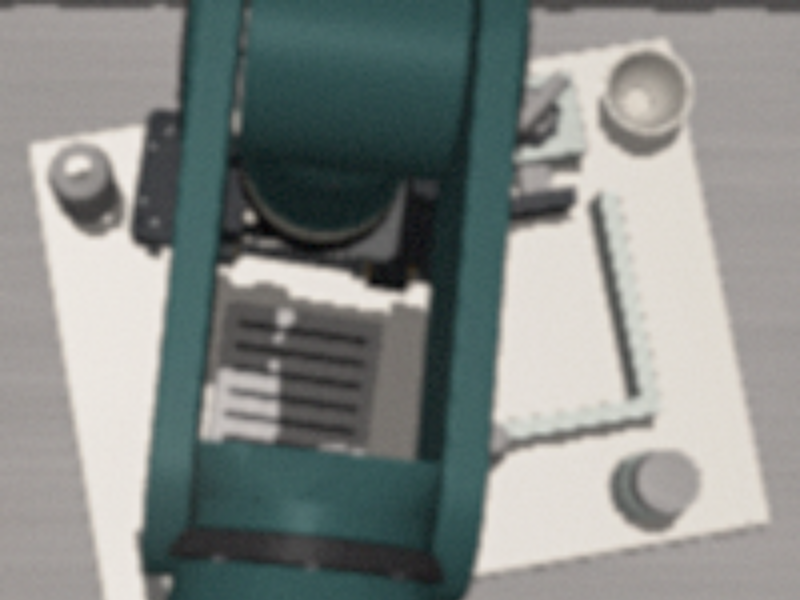

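Run:
```python
from h import *
s=robot.snapshot("wrist")
q=[(183,66),(297,65),(293,178),(190,178)]
W=cast(s,q,.052)
B=np.array([w2b(w) for w in W]);print(B.round(4),B.mean(0),[np.linalg.norm(W[i]-W[i-1]).round(3) for i in range(4)])
P=cast(s,[(94,110)],.062);print("post",w2b(P[0]))
E=cast(s,[(88,172),(292,164),(192,81),(286,80)],.052);b=[w2b(e) for e in E];d=b[2]-b[3];print(np.degrees(np.arctan2(d[1],d[0])))
```

```text
[[-0.0665  0.0599]
 [-0.036   0.1525]
 [ 0.058   0.1214]
 [ 0.0266  0.0284]] [-0.00446584  0.09054458] [np.float64(0.098), np.float64(0.098), np.float64(0.099), np.float64(0.098)]
post [-0.05645606 -0.02393876]
-108.0697723919063
```

Emit:
{"method": "send_rows", "body": {
  "increments": [
    [0.4,0.06,-0.013,0.014,0],
    [0.4,0.104,-0.013,0.014,0],
    [0.4,0.104,-0.013,0.014,0],
    [0.4,0.104,-0.013,0.014,0]
  ]
}}

```text
time: 2.33
tool_pos: [0.5859, -0.0161, 0.016]
ee_rot: [-3.13, 1.558, 3.001]
wrist_force: [-0.9, -0.2, 0.6]
width: 0.0659
```

Emit:
{"method": "send_rows", "body": {
  "increments": [
    [0.4,0,0,-0.012,0],
    [0.4,0,0,-0.022,0],
    [0.4,0,0,-0.028,0],
    [0.4,0,0,-0.034,0],
    [0.4,0,0,-0.04,0]
  ]
}}

```text
time: 2.75
tool_pos: [0.5532, -0.0113, 0.0244]
ee_rot: [0.069, 1.565, -0.084]
wrist_force: [3.9, -0.2, -0.4]
width: 0.0658
```

```bash
python3 g.py 0.0225 0.0757 0.022 71.3
```

```text
t 2.75 board [0.037  0.0727] z 0.0244 yaw_b 71.3 F_b [ 3.8 -0.9] -0.4 T [-0.09 -0.57 -0.02] w 0.0658 q [-0.12  0.2   1.62  0.    1.32 -1.54]
tx,ty,tz [ 0.0024 -0.0018 -0.0147] roll(rad, cw+) 0.001 j6 -1.54 pos [ 0.5532 -0.0113  0.0244] board [0.037  0.0727] yaw_b 71.3
```

Emit:
{"method": "send_rows", "body": {
  "increments": [
    [0.4,0,-0.001,-0.006,0],
    [0.4,0,-0.001,-0.012,0],
    [0.4,0,-0.001,-0.016,0],
    [0.4,0,-0.001,-0.016,0]
  ]
}}

```text
time: 3.08
tool_pos: [0.5368, -0.0104, 0.0241]
ee_rot: [0.047, 1.567, -0.107]
wrist_force: [3.2, 0.1, 3.2]
width: 0.066
```

Emit:
{"method": "send_rows", "body": {
  "increments": [
    [0.4,0,0,0.02,0],
    [0.4,-0.02,0,0.02,0],
    [0.4,-0.06,0,0.02,0],
    [0.4,-0.075,0,0.02,0],
    [0.4,-0.075,0,0.02,0]
  ]
}}

```text
time: 3.5
tool_pos: [0.557, -0.0136, 0.1015]
ee_rot: [0.032, 1.566, -0.122]
wrist_force: [0.3, -1.3, -0.7]
width: 0.0663
```

```bash
python3 g.py 0.06 0.07 0.12 71.3
python3 - <<'E'
from h import *
s=robot.snapshot("wrist"); cv2.imwrite("pics/w2.png",s["image"][:,:,::-1])
E
```

```text
t 3.5 board [0.0403 0.0697] z 0.1015 yaw_b 71.3 F_b [ 0.1 -1.3] -0.7 T [-0.02 -0.06 -0.03] w 0.0663 q [-0.13  0.14  1.52  0.    1.48 -1.54]
tx,ty,tz [-0.0184  0.0066  0.0187] roll(rad, cw+) -0.0 j6 -1.54 pos [ 0.557  -0.0136  0.1015] board [0.0403 0.0697] yaw_b 71.3
```

View pics/w2.png

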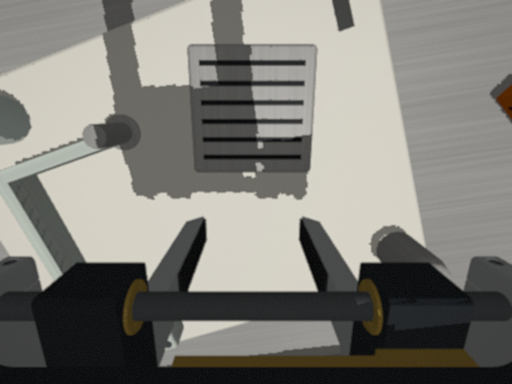

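```bash
cat > m.py <<'E'
from h import *
import sys
def mw(q,post=None):
    s=robot.snapshot("wrist")
    W=cast(s,q,.052)
    B=np.array([w2b(w) for w in W]);off=0
    print("center",B.mean(0).round(4),"sides",[np.linalg.norm(W[i]-W[i-1]).round(3) for i in range(4)],"angles",[np.degrees(np.arctan2(*(B[i]-B[i-1])[::-1])).round(1) for i in range(4)])
    if post is not None:
        P=w2b(cast(s,[post],.062)[0]); off=P-[-.06,-.03]; print("post",P.round(4),"corrected",(B.mean(0)-off).round(4))
E
python3 - <<'E'
from m import *
mw([(189,45),(316,45),(309,171),(196,171)],(95,136))
E
```

```text
center [-0.0364  0.097 ] sides [np.float64(0.096), np.float64(0.095), np.float64(0.096), np.float64(0.095)] angles [np.float64(161.3), np.float64(71.3), np.float64(-18.6), np.float64(-108.7)]
post [-0.0584 -0.0249] corrected [-0.038   0.0919]
```

```bash
python3 g.py -0.1175 0.1202 0.1 71.3
```

```text
t 3.6 board [0.0378 0.0705] z 0.0967 yaw_b 71.3 F_b [1.  0.7] -0.6 T [-0.01 -0.01 -0.03] w 0.066 q [-0.13  0.15  1.52  0.    1.47 -1.54]
tx,ty,tz [-0.0029 -0.0028 -0.163 ] roll(rad, cw+) -0.0 j6 -1.54 pos [ 0.5544 -0.0133  0.0967] board [0.0378 0.0705] yaw_b 71.3
```

Emit:
{"method": "send_rows", "body": {
  "increments": [
    [0.4,0,-0.003,-0.163,0],
    [0.4,0,-0.003,-0.163,0],
    [0.4,0,-0.003,-0.163,0],
    [0.4,0,-0.003,-0.163,0],
    [0.4,0.02,-0.003,-0.163,0]
  ]
}}

```text
time: 4.02
tool_pos: [0.389, 0.0096, 0.078]
ee_rot: [1.471, 1.571, 1.318]
wrist_force: [2.2, 0.2, 0.7]
width: 0.0659
```

```bash
python3 g.py -0.1175 0.1202 0.022 71.3
```

```text
t 4.02 board [-0.1212  0.1215] z 0.078 yaw_b 71.3 F_b [ 2.2 -0.2] 0.7 T [ 0.04 -0.04 -0.01] w 0.0659 q [-0.12 -0.22  1.92  0.    1.45 -1.54]
tx,ty,tz [ 0.056  -0.0001  0.0039] roll(rad, cw+) 0.001 j6 -1.54 pos [0.389  0.0096 0.078 ] board [-0.1212  0.1215] yaw_b 71.3
```

Emit:
{"method": "send_rows", "body": {
  "increments": [
    [0.4,0.03,0,0.004,0],
    [0.4,0.056,0,0.004,0],
    [0.4,0.056,0,0.004,0],
    [0.4,0.056,0,0.004,0]
  ]
}}

```text
time: 4.35
tool_pos: [0.3944, 0.0085, 0.0184]
ee_rot: [-3.12, 1.562, 3.009]
wrist_force: [0.3, -0.3, -0.2]
width: 0.0656
```

Emit:
{"method": "send_rows", "body": {
  "increments": [
    [0.4,0,0,0.012,0],
    [0.4,0,0,0.02,0],
    [0.4,0,0,0.024,0],
    [0.4,0,0,0.026,0],
    [0.4,0,0,0.026,0]
  ]
}}

```text
time: 4.77
tool_pos: [0.4219, 0.0043, 0.0221]
ee_rot: [-3.126, 1.565, 3.004]
wrist_force: [-7.4, 0.8, 7.4]
width: 0.0661
```

```bash
python3 g.py -0.092 0.1115 0.022 71.3
```

```text
t 4.77 board [-0.0897  0.1106] z 0.0221 yaw_b 71.3 F_b [-7.2  2.1] 7.4 T [ 0.2   1.27 -0.01] w 0.0661 q [-0.12 -0.08  1.91  0.    1.31 -1.54]
tx,ty,tz [ 0.0001  0.0001 -0.0025] roll(rad, cw+) -0.0 j6 -1.54 pos [0.4219 0.0043 0.0221] board [-0.0897  0.1106] yaw_b 71.3
```

Emit:
{"method": "send_rows", "body": {
  "increments": [
    [0.4,0,0.0039,0.0042,0.07],
    [0.4,0,0.0075,0.0087,0.14],
    [0.4,0,0.0108,0.0134,0.209],
    [0.4,0,0.0138,0.0182,0.279],
    [0.4,0,0.0163,0.0233,0.349]
  ]
}}

```text
time: 5.18
tool_pos: [0.4481, 0.0178, 0.022]
ee_rot: [3.107, 1.567, 2.601]
wrist_force: [-4.9, 2.3, 4.3]
width: 0.0658
```

```bash
cat > look.py <<'E'
from h import *
import sys
st()
s=robot.snapshot(sys.argv[1]); im=s["image"][:,:,::-1]
if sys.argv[1]=="top": im=cv2.resize(im[95:265,200:400],(700,595))
cv2.imwrite("pics/"+sys.argv[2],im)
E
python3 look.py wrist w3.png
```

```text
t 5.18 board [-0.0616  0.1194] z 0.022 yaw_b 51.1 F_b [-4.5  3.1] 4.3 T [0.51 0.75 0.17] w 0.0658 q [-0.09 -0.02  1.86  0.    1.31 -1.15]
```

View pics/w3.png

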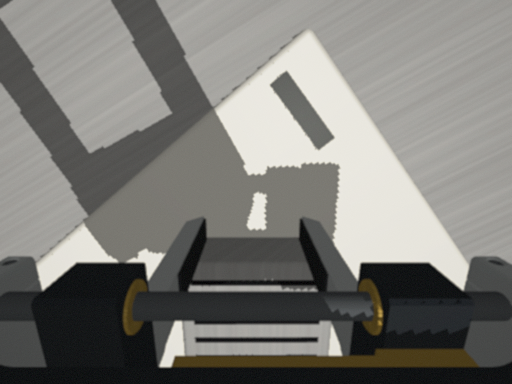

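Emit:
{"method": "send_rows", "body": {
  "increments": [
    [0.4,0,0.0039,0.0042,0.07],
    [0.4,0,0.0075,0.0087,0.14],
    [0.4,0,0.0108,0.0134,0.209],
    [0.4,0,0.0138,0.0182,0.279],
    [0.4,0,0.0163,0.0233,0.349]
  ]
}}

```text
time: 5.65
tool_pos: [0.4772, 0.0208, 0.0219]
ee_rot: [2.988, 1.568, 2.135]
wrist_force: [-2.0, 2.4, 1.5]
width: 0.0659
```

Emit:
{"method": "send_rows", "body": {
  "increments": [
    [0.4,0,0.0039,0.0042,0.07],
    [0.4,0,0.0075,0.0087,0.14],
    [0.4,0,0.0108,0.0134,0.209],
    [0.4,0,0.0138,0.0182,0.279],
    [0.4,0,0.0163,0.0233,0.349]
  ]
}}

```text
time: 6.07
tool_pos: [0.5054, 0.0138, 0.0219]
ee_rot: [2.792, 1.569, 1.59]
wrist_force: [-0.6, 2.6, 0.0]
width: 0.0659
```

```bash
python3 g.py 0 0.096 0.022 0;python3 look.py top t2.png;python3 look.py wrist w4.png
```

```text
t 6.07 board [-0.0058  0.1056] z 0.0219 yaw_b 11.2 F_b [-0.2  2.7] 0.0 T [0.4  0.21 0.1 ] w 0.0659 q [-0.09  0.1   1.73  0.    1.31 -0.46]
tx,ty,tz [-0.0002  0.0038  0.0105] roll(rad, cw+) 0.196 j6 -0.46 pos [0.5054 0.0138 0.0219] board [-0.0058  0.1056] yaw_b 11.2
t 6.07 board [-0.0058  0.1056] z 0.0219 yaw_b 11.2 F_b [-0.2  2.7] 0.0 T [0.4  0.21 0.1 ] w 0.0659 q [-0.09  0.1   1.73  0.    1.31 -0.46]
t 6.12 board [-0.005   0.1048] z 0.0219 yaw_b 11.0 F_b [0.7 2.5] 0.6 T [ 0.44  0.11 -0.07] w 0.0657 q [-0.09  0.1   1.73  0.    1.31 -0.45]
```

View pics/w4.png

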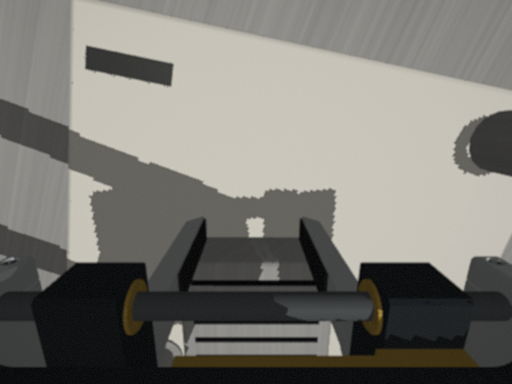

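View pics/t2.png

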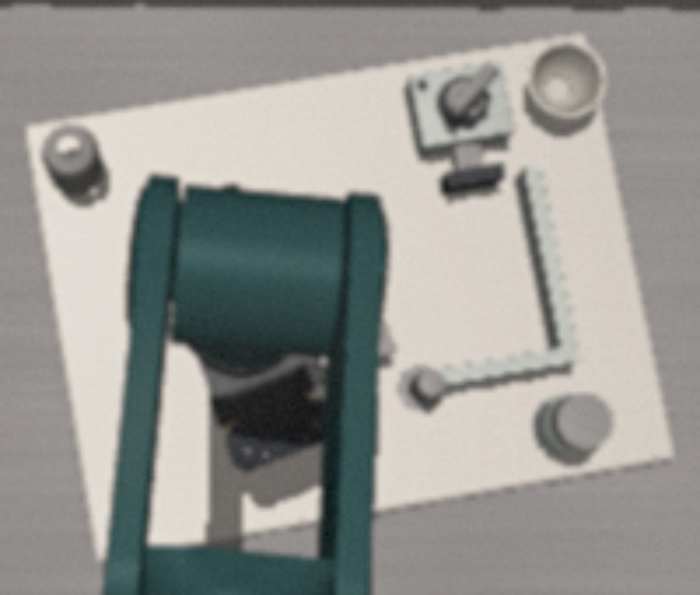

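Emit:
{"method": "send_rows", "body": {
  "increments": [
    [0.4,0,0.0039,0.0042,0.07],
    [0.4,0,0.0075,0.0087,0.14],
    [0.4,0,0.01,0.0122,0.194],
    [0.4,0,0.01,0.0122,0.194]
  ]
}}

```text
time: 6.5
tool_pos: [0.5196, 0.0053, 0.0219]
ee_rot: [1.931, 1.569, 0.537]
wrist_force: [0.8, 1.8, 1.8]
width: 0.0659
```

```bash
python3 g.py 0 0.05 0.022 0;python3 look.py wrist w5.png; python3 look.py side s5.png
```

```text
t 6.5 board [0.0067 0.0948] z 0.0219 yaw_b 0.3 F_b [1.1 1.7] 1.8 T [ 0.36 -0.04  0.  ] w 0.0659 q [-0.1   0.13  1.7   0.    1.31 -0.28]
tx,ty,tz [-0.0001 -0.0069  0.0448] roll(rad, cw+) 0.004 j6 -0.28 pos [0.5196 0.0053 0.0219] board [0.0067 0.0948] yaw_b 0.3
t 6.5 board [0.0067 0.0948] z 0.0219 yaw_b 0.3 F_b [1.1 1.7] 1.8 T [ 0.36 -0.04  0.  ] w 0.0659 q [-0.1   0.13  1.7   0.    1.31 -0.28]
t 6.55 board [0.0066 0.0948] z 0.0219 yaw_b 0.3 F_b [1.3 1.3] 0.9 T [ 0.29 -0.13 -0.07] w 0.066 q [-0.1   0.13  1.7   0.    1.31 -0.28]
```

View pics/s5.png

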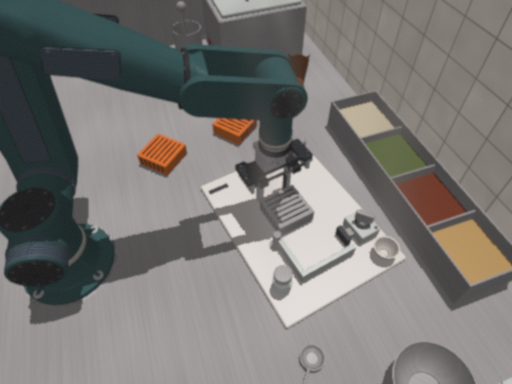

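Run:
```python
from h import *
s=robot.snapshot("side");im=s["image"]
x0,y0,x1,y1=225,150,415,300;f=4
big=cv2.resize(im[y0:y1,x0:x1,::-1],None,fx=f,fy=f,interpolation=cv2.INTER_CUBIC)
def dr(pts,col):
    p=((proj(s,np.array(pts))-[x0,y0]+.5)*f).astype(int); cv2.polylines(big,[p],True,col,1)
c=np.array([.0067,.0948-.058])
dr([[*b2w(c+[a,b]),.052] for a,b in [(-.05,-.05),(.05,-.05),(.05,.05),(-.05,.05)]],(0,0,255))
dr([[*b2w((-.062+a,b)),.047] for a,b in [(0,-.142),(.147,-.142),(.147,-.13),(.012,-.13),(.012,-.03),(0,-.03)]],(255,0,0))
dr([[*b2w((-.06+.01*np.cos(t),-.03+.01*np.sin(t))),.062] for t in np.linspace(0,6,20)],(255,0,255))
cv2.imwrite("pics/s5z.png",big)
```

```text
(no output)
```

View pics/s5z.png

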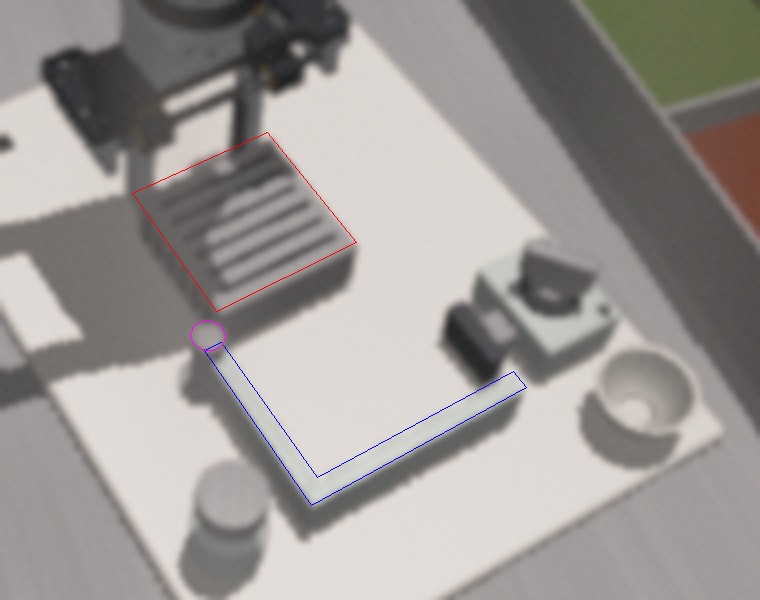

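Emit:
{"method": "send_rows", "body": {
  "increments": [
    [0.4,0,0,0.007,0.005],
    [0.4,0,0,0.014,0.005],
    [0.4,0,0,0.021,0.005],
    [0.4,0,0,0.028,0.005],
    [0.4,0,0,0.035,0.005]
  ]
}}

```text
time: 7.07
tool_pos: [0.5246, -0.0283, 0.0218]
ee_rot: [2.971, 1.568, 1.573]
wrist_force: [-0.2, 4.9, 2.4]
width: 0.0657
```

Emit:
{"method": "send_rows", "body": {
  "increments": [
    [0.4,0,0,0.007,0],
    [0.4,0,0,0.014,0],
    [0.4,0,0,0.021,0],
    [0.4,0,0,0.028,0],
    [0.4,0,0,0.035,0]
  ]
}}

```text
time: 7.48
tool_pos: [0.5305, -0.0627, 0.0218]
ee_rot: [3.037, 1.568, 1.639]
wrist_force: [-0.4, 5.9, 2.9]
width: 0.0657
```

```bash
python3 g.py 0.0067 -.022 0.022 0;python3 look.py wrist w6.png; python3 look.py side s6.png
```

```text
t 7.48 board [0.0058 0.0259] z 0.0218 yaw_b 0.0 F_b [0.6 5.9] 2.9 T [0.86 0.1  0.01] w 0.0657 q [-0.23  0.16  1.66  0.    1.32 -0.4 ]
tx,ty,tz [-0.0003  0.0008  0.0479] roll(rad, cw+) 0.0 j6 -0.4 pos [ 0.5305 -0.0627  0.0218] board [0.0058 0.0259] yaw_b 0.0
t 7.48 board [0.0058 0.0259] z 0.0218 yaw_b 0.0 F_b [0.6 5.9] 2.9 T [0.86 0.1  0.01] w 0.0657 q [-0.23  0.16  1.66  0.    1.32 -0.4 ]
t 7.53 board [0.0059 0.0243] z 0.0218 yaw_b -0.0 F_b [-0.1  3.6] 3.0 T [0.49 0.11 0.11] w 0.0657 q [-0.23  0.16  1.66  0.    1.32 -0.4 ]
```

View pics/w6.png

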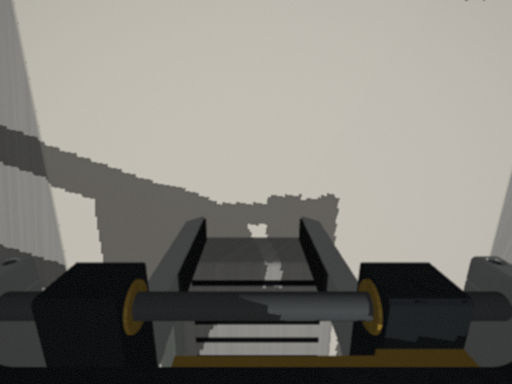

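View pics/s6.png

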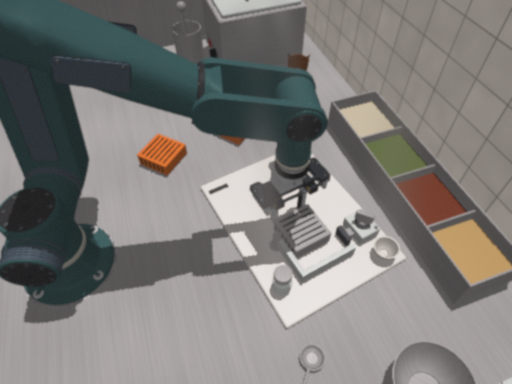

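Emit:
{"method": "send_rows", "body": {
  "increments": [
    [0.4,0,0,0.007,0],
    [0.4,0,0,0.014,0],
    [0.4,0,0,0.021,0],
    [0.4,0,0,0.028,0],
    [0.4,0,0,0.035,0]
  ]
}}

```text
time: 8.0
tool_pos: [0.5365, -0.0968, 0.0217]
ee_rot: [3.074, 1.568, 1.676]
wrist_force: [-1.2, 4.7, 2.8]
width: 0.0656
```

Emit:
{"method": "send_rows", "body": {
  "increments": [
    [0.4,0,0,0.003,0],
    [0.4,0,0,0.006,0],
    [0.4,0,0,0.009,0]
  ]
}}

```text
time: 8.25
tool_pos: [0.538, -0.1056, 0.0217]
ee_rot: [3.097, 1.568, 1.699]
wrist_force: [-0.6, 6.1, 3.6]
width: 0.0658
```

```bash
python3 g.py 0.0067 -.022 0.022 0
```

```text
t 8.25 board [ 0.0058 -0.0177] z 0.0217 yaw_b -0.0 F_b [0.5 6.1] 3.6 T [ 1.02  0.16 -0.06] w 0.0658 q [-0.3   0.19  1.63  0.    1.32 -0.47]
tx,ty,tz [-0.0003  0.0009  0.0043] roll(rad, cw+) -0.0 j6 -0.47 pos [ 0.538  -0.1056  0.0217] board [ 0.0058 -0.0177] yaw_b -0.0
```

Emit:
{"method": "send_rows", "body": {
  "increments": [
    [0.4,0,0,0.002,0],
    [0.4,0,0,0.004,0],
    [0.4,0,0,0.005,0]
  ]
}}

```text
time: 8.5
tool_pos: [0.5384, -0.1076, 0.0218]
ee_rot: [-3.123, 1.562, 1.762]
wrist_force: [-2.6, 14.3, 7.8]
width: 0.0656
```

```bash
python3 g.py 0.0067 -.022 0.022 0;  python3 look.py side s7.png
```

```text
t 8.5 board [ 0.0058 -0.0197] z 0.0218 yaw_b -0.0 F_b [-0.1 14.5] 7.8 T [2.46 0.39 0.06] w 0.0656 q [-0.31  0.2   1.62  0.01  1.33 -0.48]
tx,ty,tz [-0.0003  0.0009  0.0023] roll(rad, cw+) -0.0 j6 -0.48 pos [ 0.5384 -0.1076  0.0218] board [ 0.0058 -0.0197] yaw_b -0.0
t 8.5 board [ 0.0058 -0.0197] z 0.0218 yaw_b -0.0 F_b [-0.1 14.5] 7.8 T [2.46 0.39 0.06] w 0.0656 q [-0.31  0.2   1.62  0.01  1.33 -0.48]
```

Emit:
{"method": "send_rows", "body": {
  "increments": [
    [0.4,0,0,-0.012,0],
    [0.4,-0.04,0,-0.03,0],
    [0.4,-0.08,0,-0.05,0],
    [0.4,-0.12,0,-0.07,0],
    [0.4,-0.12,0,-0.07,0]
  ]
}}

```text
time: 8.97
tool_pos: [0.5301, -0.0421, 0.1488]
ee_rot: [1.154, 1.558, -0.243]
wrist_force: [1.6, 0.8, 1.9]
width: 0.0655
```

```bash
python3 look.py top t8.png;  python3 look.py side s8.png; python3 -c "
import cv2
im=cv2.imread('pics/s8.png');cv2.imwrite('pics/s8z.png',cv2.resize(im[150:300,225:415],None,fx=4,fy=4,interpolation=cv2.INTER_CUBIC))"
```

```text
t 8.97 board [0.009  0.0462] z 0.1488 yaw_b 0.1 F_b [1.7 0.5] 1.9 T [-0.07 -0.02 -0.02] w 0.0655 q [-0.19  0.06  1.52 -0.    1.56 -0.36]
t 9.02 board [0.0088 0.0459] z 0.1477 yaw_b 0.1 F_b [0.7 0.1] 1.0 T [-0.07 -0.   -0.05] w 0.0657 q [-0.19  0.06  1.52 -0.    1.56 -0.36]
```

View pics/t8.png

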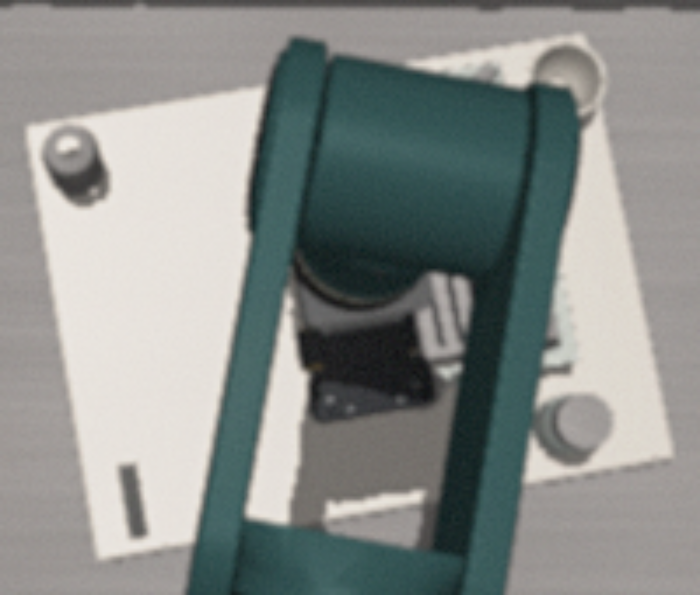

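View pics/s8z.png

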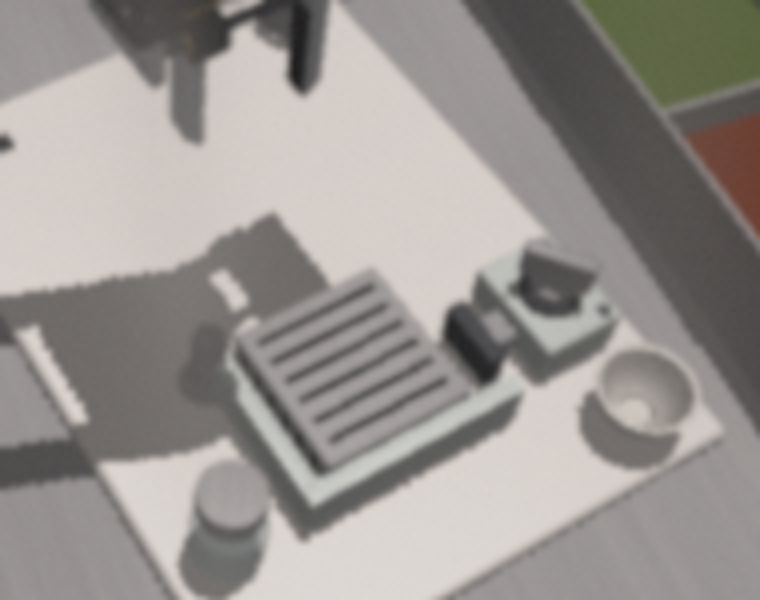

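Run:
```python
import cv2
a=cv2.imread('pics/raw.png')[105:155,308:358]
from h import *
s=robot.snapshot("side")
b=s["image"][195:255,335:395,::-1]
b=cv2.resize(b,(400,400),interpolation=cv2.INTER_CUBIC);a=cv2.resize(a,(400,400),interpolation=cv2.INTER_CUBIC)
cv2.imwrite('pics/wing.png',np.hstack([a,b]))
```

```text
(no output)
```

View pics/wing.png

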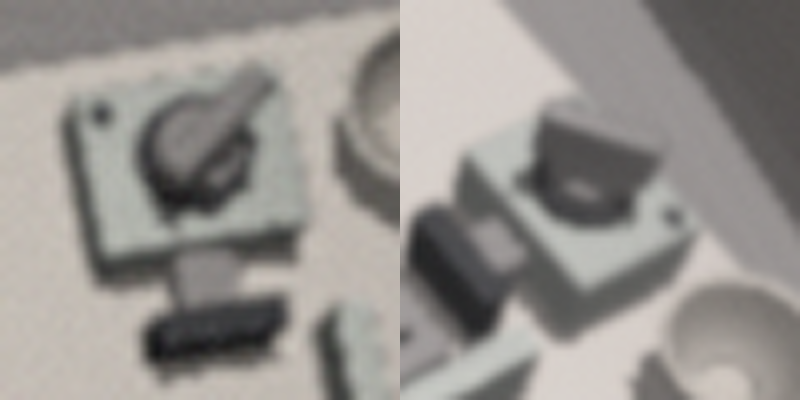

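Run:
```python
from h import *
t=robot.snapshot("top");s=robot.snapshot("side")
for sn,c,e in [(t,(335.75,119.75),[(330,125.5),(341.5,114.2)]),(s,(365.5,213.8),[(356.8,210),(374.3,218.3)])]:
    P=cast(sn,[c],.083)[0];E=cast(sn,e,.083)
    d=w2b(E[1])-w2b(E[0]);print(P,w2b(P).round(4),np.degrees(np.arctan2(d[1],d[0])),np.linalg.norm(d))
# housing top quad top view z .044: corners
for c in [(316.7,117.5),(342.5,113.5),(345.5,133.5),(321,137.5)]:
    print(w2b(cast(t,[c],.044)[0]).round(4))
# jaw top front edge z .043
for sn,c in [(t,(335.5,146)),(s,(341,236))]: print("jaw",w2b(cast(sn,[c],.043)[0]).round(4))
st()
```

```text
[ 0.68509577 -0.16148527  0.083     ] [ 0.1411 -0.098 ] -55.266772356652325 0.041391146752538584
[ 0.68317245 -0.16162639  0.083     ] [ 0.1392 -0.0978] -62.45679292951425 0.043161814764219236
[ 0.1655 -0.0607]
[ 0.1648 -0.129 ]
[ 0.1113 -0.1262]
[ 0.1116 -0.0616]
jaw [ 0.0835 -0.0944]
jaw [ 0.074  -0.1012]
t 9.22 board [0.0045 0.0454] z 0.1388 yaw_b -0.1 F_b [0.3 0.4] -1.2 T [-0.08  0.04  0.01] w 0.0659 q [-0.19  0.06  1.53 -0.    1.55 -0.36]
```

```bash
python3 g.py 0.140 -.096 0.135 33
```

```text
t 9.22 board [0.0045 0.0454] z 0.1388 yaw_b -0.1 F_b [0.3 0.4] -1.2 T [-0.08  0.04  0.01] w 0.0659 q [-0.19  0.06  1.53 -0.    1.55 -0.36]
tx,ty,tz [0.0032 0.1358 0.1411] roll(rad, cw+) -0.578 j6 -0.36 pos [ 0.5259 -0.0437  0.1388] board [0.0045 0.0454] yaw_b -0.1
```

Emit:
{"method": "send_rows", "body": {
  "increments": [
    [0.4,0,0.136,0.141,-0.578],
    [0.4,0,0.136,0.141,-0.578],
    [0.4,0,0.136,0.141,-0.578],
    [0.4,0,0.136,0.141,-0.578],
    [0.4,0,0.136,0.141,-0.578]
  ]
}}

```text
time: 9.63
tool_pos: [0.6856, -0.1622, 0.1366]
ee_rot: [-2.4, 1.565, 3.064]
wrist_force: [0.1, -0.1, -0.1]
width: 0.0656
```

Emit:
{"method": "send_rows", "body": {
  "increments": [
    [0.4,0,0,0,0],
    [0.4,0,0,0,0]
  ]
}}

```text
time: 9.8
tool_pos: [0.6841, -0.1606, 0.1358]
ee_rot: [-2.59, 1.563, 2.868]
wrist_force: [0.1, 1.1, 0.3]
width: 0.0659
```

```bash
python3 g.py 0.140 -.096 0.1 33; python3 look.py wrist w9.png
```

```text
t 9.8 board [ 0.1403 -0.0969] z 0.1358 yaw_b 32.8 F_b [0.3 1. ] 0.3 T [-0.01  0.04  0.02] w 0.0659 q [-0.31  0.46  1.05 -0.    1.64 -1.06]
tx,ty,tz [ 0.0358  0.0004 -0.0007] roll(rad, cw+) -0.003 j6 -1.06 pos [ 0.6841 -0.1606  0.1358] board [ 0.1403 -0.0969] yaw_b 32.8
t 9.8 board [ 0.1403 -0.0969] z 0.1358 yaw_b 32.8 F_b [0.3 1. ] 0.3 T [-0.01  0.04  0.02] w 0.0659 q [-0.31  0.46  1.05 -0.    1.64 -1.06]
```

View pics/w9.png

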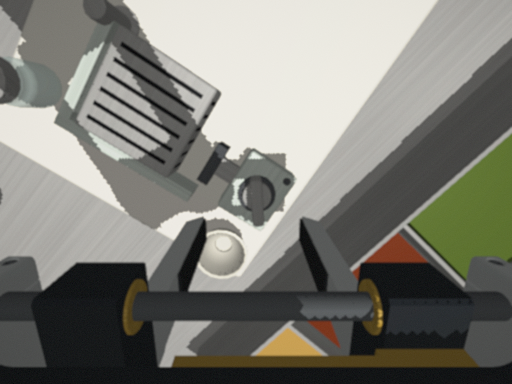

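Run:
```python
from h import *
s=robot.snapshot("wrist")
im=s["image"][140:260,190:310,::-1];cv2.imwrite("pics/w9z.png",cv2.resize(im,(600,600),interpolation=cv2.INTER_CUBIC))
o,p,M=pose();print(proj(s,np.array([[*p[:2],.083],[*p[:2],.07],*(p+M[:,2]*k+np.array([0,0,.083-p[2]]) for k in (-.022,.022))])).round(1))
```

```text
[[251.9 204.9]
 [252.  200.6]
 [251.9 181.2]
 [252.  227.5]]
```

View pics/w9z.png

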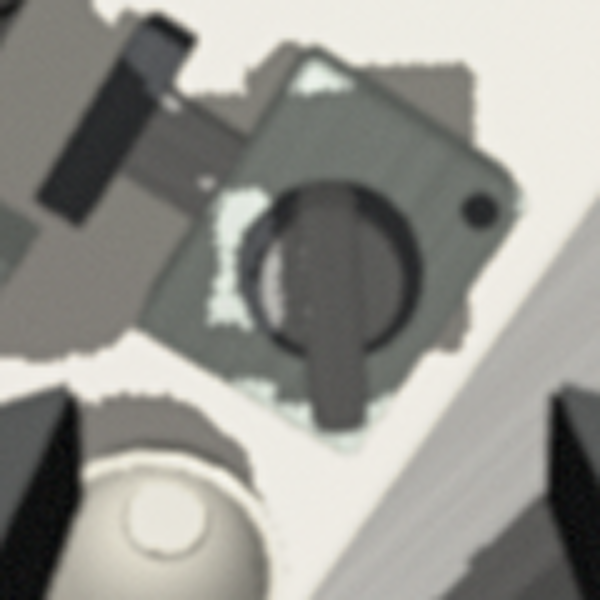

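Emit:
{"method": "send_rows", "body": {
  "increments": [
    [0.4,0.035,0,0,-0.05],
    [0.4,0.065,0,0,-0.05],
    [0.4,0.075,0,0,-0.05],
    [0.4,0.075,0,0,-0.05],
    [0.4,0.075,0,0,-0.05]
  ]
}}

```text
time: 10.32
tool_pos: [0.6846, -0.1583, 0.0668]
ee_rot: [-2.802, 1.57, 2.71]
wrist_force: [0.2, 0.7, 1.2]
width: 0.0662
```

```bash
python3 g.py 0.140 -.0965 0.061 36
```

```text
t 10.32 board [ 0.1412 -0.0947] z 0.0668 yaw_b 35.9 F_b [0.3 0.7] 1.2 T [-0.04  0.09 -0.  ] w 0.0662 q [-0.31  0.48  1.15  0.    1.51 -1.11]
tx,ty,tz [ 0.0058 -0.002   0.0008] roll(rad, cw+) -0.002 j6 -1.11 pos [ 0.6846 -0.1583  0.0668] board [ 0.1412 -0.0947] yaw_b 35.9
```

Emit:
{"method": "send_rows", "body": {
  "increments": [
    [0.4,0.005,-0.002,0.001,0],
    [0,0.005,-0.002,0.001,0],
    [-0.4,0.005,-0.002,0.001,0],
    [-0.6,0.005,-0.002,0.001,0],
    [-0.6,0.005,-0.002,0.001,0]
  ]
}}

```text
time: 10.73
tool_pos: [0.6851, -0.1613, 0.0623]
ee_rot: [0.539, 1.569, -0.233]
wrist_force: [-0.5, -0.6, 0.1]
width: 0.0424
```

```bash
python3 g.py 0.140 -.0965 0.061 36
```

```text
t 10.73 board [ 0.1411 -0.0977] z 0.0623 yaw_b 35.9 F_b [-0.6 -0.5] 0.1 T [ 0.   -0.02 -0.01] w 0.0424 q [-0.31  0.49  1.16  0.    1.5  -1.11]
tx,ty,tz [ 0.0013 -0.0002 -0.0017] roll(rad, cw+) -0.002 j6 -1.11 pos [ 0.6851 -0.1613  0.0623] board [ 0.1411 -0.0977] yaw_b 35.9
```

Emit:
{"method": "send_rows", "body": {
  "increments": [
    [-0.6,0.001,0,-0.001,0],
    [-0.6,0.001,0,-0.001,0],
    [-0.6,0.001,0,-0.001,0],
    [-0.8,0.001,0,-0.001,0],
    [-1,0.001,0,-0.001,0]
  ]
}}

```text
time: 11.15
tool_pos: [0.6863, -0.1578, 0.0602]
ee_rot: [1.469, 1.564, 0.699]
wrist_force: [5.6, 3.0, -2.5]
width: 0.0108
```

Emit:
{"method": "send_rows", "body": {
  "increments": [
    [-1,0,0,0,0],
    [-1,0,0,0,0]
  ]
}}

```text
time: 11.32
tool_pos: [0.6862, -0.1578, 0.0603]
ee_rot: [1.414, 1.564, 0.644]
wrist_force: [6.2, 4.5, -2.3]
width: 0.0106
```

```bash
python3 g.py 0.140 -.0965 0.061 36; python3 look.py side s10.png;  python3 -c "
import cv2
im=cv2.imread('pics/s10.png');cv2.imwrite('pics/s10z.png',cv2.resize(im[150:300,245:435],None,fx=4,fy=4,interpolation=cv2.INTER_CUBIC))"
```

```text
t 11.32 board [ 0.1429 -0.0945] z 0.0603 yaw_b 36.0 F_b [6.9 3.4] -2.3 T [ 0.81 -1.03  0.17] w 0.0106 q [-0.31  0.49  1.16  0.01  1.49 -1.11]
tx,ty,tz [-0.0008 -0.0035 -0.0001] roll(rad, cw+) -0.0 j6 -1.11 pos [ 0.6862 -0.1578  0.0603] board [ 0.1429 -0.0945] yaw_b 36.0
t 11.32 board [ 0.1429 -0.0945] z 0.0603 yaw_b 36.0 F_b [6.9 3.4] -2.3 T [ 0.81 -1.03  0.17] w 0.0106 q [-0.31  0.49  1.16  0.01  1.49 -1.11]
```

View pics/s10z.png

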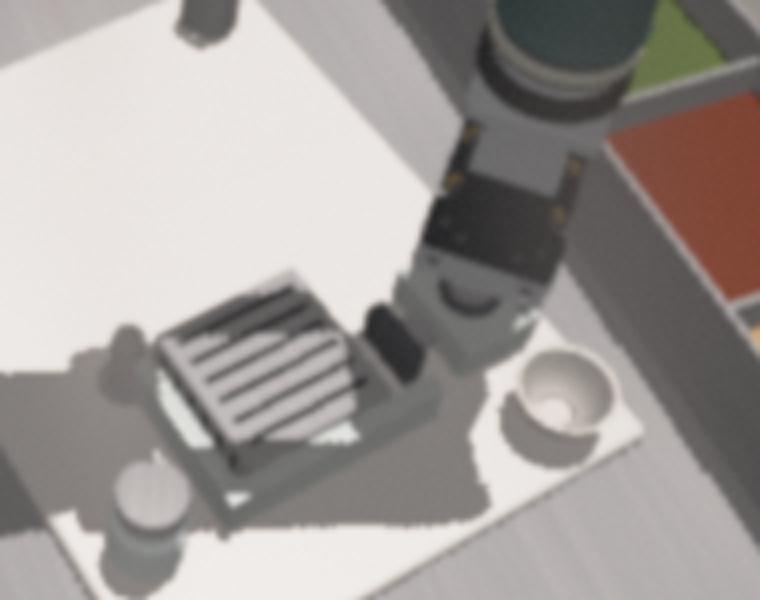

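Emit:
{"method": "send_rows", "body": {
  "increments": [
    [-1,0,0.003,0,0],
    [-1,0,0.0033,0,0],
    [-1,0,0.0033,0,0]
  ]
}}

```text
time: 11.62
tool_pos: [0.6864, -0.1577, 0.0602]
ee_rot: [1.889, 1.57, 1.117]
wrist_force: [1.4, 1.3, -0.8]
width: 0.011
```

Emit:
{"method": "send_rows", "body": {
  "increments": [
    [-1,0,0,0,0.08],
    [-1,0,0,0,0.16],
    [-1,0,0,0,0.24],
    [-1,0,0,0,0.32],
    [-1,0,0,0,0.4]
  ]
}}

```text
time: 12.03
tool_pos: [0.6863, -0.1577, 0.0602]
ee_rot: [2.271, 1.57, 1.095]
wrist_force: [1.4, 0.9, 0.1]
width: 0.011
```

```bash
python3 g.py 0.1425 -.0945 0.061 36
```

```text
t 12.03 board [ 0.143  -0.0945] z 0.0602 yaw_b 12.8 F_b [1.6 0.6] 0.1 T [ 0.2  -0.22  0.15] w 0.011 q [-0.31  0.49  1.16  0.    1.5  -0.7 ]
tx,ty,tz [-0.0008 -0.0005 -0.0001] roll(rad, cw+) -0.406 j6 -0.7 pos [ 0.6863 -0.1577  0.0602] board [ 0.143  -0.0945] yaw_b 12.8
```

Emit:
{"method": "send_rows", "body": {
  "increments": [
    [-1,0,0,0,0.08],
    [-1,0,0,0,0.16],
    [-1,0,0,0,0.24],
    [-1,0,0,0,0.32],
    [-1,0,0,0,0.4]
  ]
}}

```text
time: 12.45
tool_pos: [0.6863, -0.1578, 0.0602]
ee_rot: [2.742, 1.57, 1.167]
wrist_force: [2.0, 1.2, -0.5]
width: 0.0107
```

```bash
python3 look.py side s11.png;  python3 -c "
import cv2
im=cv2.imread('pics/s11.png');cv2.imwrite('pics/s11z.png',cv2.resize(im[150:300,245:435],None,fx=4,fy=4,interpolation=cv2.INTER_CUBIC))"
```

```text
t 12.45 board [ 0.1429 -0.0945] z 0.0602 yaw_b -10.2 F_b [2.2 0.9] -0.5 T [ 0.19 -0.15  0.19] w 0.0107 q [-0.31  0.49  1.16  0.    1.5  -0.3 ]
```

View pics/s11z.png

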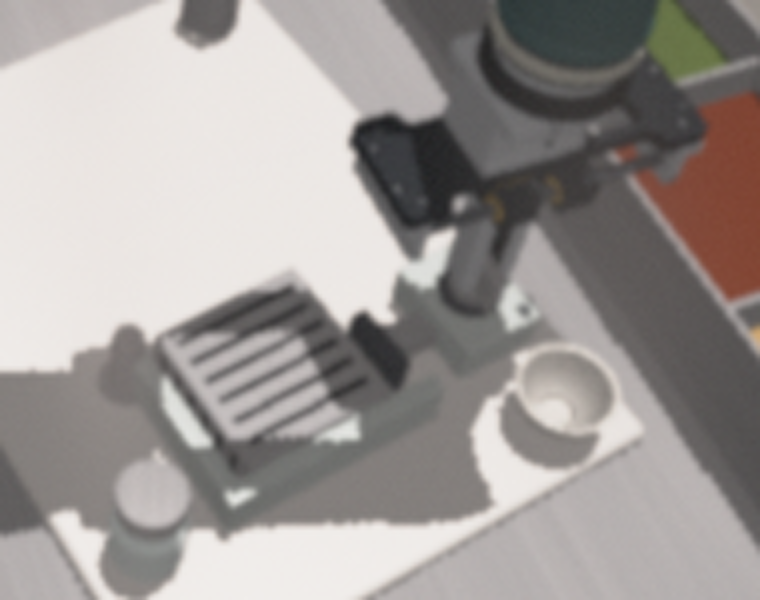

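Emit:
{"method": "send_rows", "body": {
  "increments": [
    [-1,0,0,0,0.08],
    [-1,0,0,0,0.16],
    [-1,0,0,0,0.24],
    [-1,0,0,0,0.32],
    [-1,0,0,0,0.4]
  ]
}}

```text
time: 12.92
tool_pos: [0.6862, -0.1577, 0.0602]
ee_rot: [-2.983, 1.57, 1.326]
wrist_force: [1.7, 2.5, -0.6]
width: 0.0105
```

```bash
python3 look.py side s12.png;  python3 -c "
import cv2
im=cv2.imread('pics/s12.png');cv2.imwrite('pics/s12z.png',cv2.resize(im[150:300,245:435],None,fx=4,fy=4,interpolation=cv2.INTER_CUBIC))"
```

```text
t 12.92 board [ 0.1429 -0.0945] z 0.0602 yaw_b -33.0 F_b [2.1 2.2] -0.6 T [ 0.23 -0.14  0.2 ] w 0.0105 q [-0.31  0.49  1.16  0.    1.5   0.1 ]
```

View pics/s12z.png

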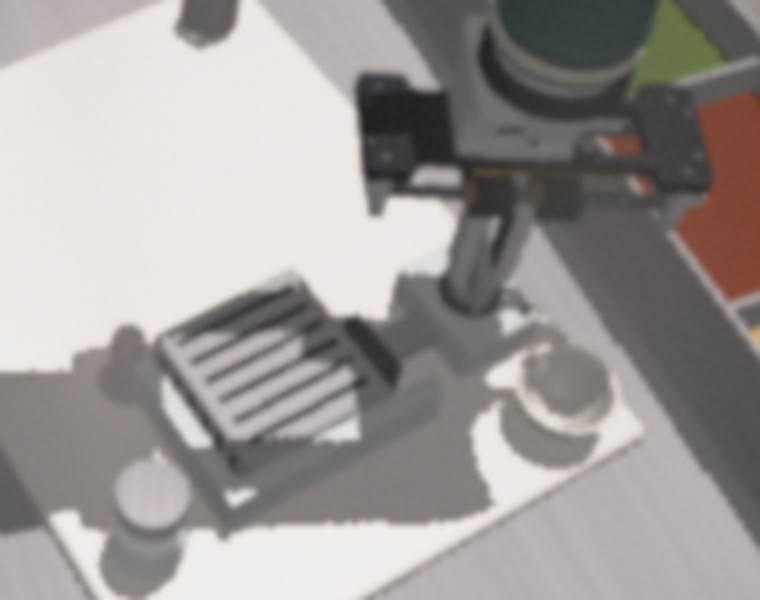

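Jaw is almost on the mould. Finer steps now, watching the z moment.

Emit:
{"method": "send_rows", "body": {
  "increments": [
    [-1,0,0,0,0.05],
    [-1,0,0,0,0.1],
    [-1,0,0,0,0.15]
  ]
}}

```text
time: 13.22
tool_pos: [0.6862, -0.1578, 0.0602]
ee_rot: [-2.776, 1.57, 1.386]
wrist_force: [0.0, 0.6, -0.8]
width: 0.0106
```

```bash
python3 g.py 0.1429 -.0945 0.061 36
```

```text
t 13.22 board [ 0.1429 -0.0945] z 0.0602 yaw_b -41.4 F_b [0.1 0.5] -0.8 T [ 0.28 -0.11  0.21] w 0.0106 q [-0.31  0.49  1.16  0.    1.5   0.24]
tx,ty,tz [-0.0008  0.0001 -0.    ] roll(rad, cw+) -1.351 j6 0.24 pos [ 0.6862 -0.1578  0.0602] board [ 0.1429 -0.0945] yaw_b -41.4
```

Emit:
{"method": "send_rows", "body": {
  "increments": [
    [-1,0,0,0,0.05],
    [-1,0,0,0,0.1],
    [-1,0,0,0,0.15]
  ]
}}

```text
time: 13.47
tool_pos: [0.6862, -0.1577, 0.0602]
ee_rot: [-2.544, 1.57, 1.469]
wrist_force: [0.2, 2.4, -0.3]
width: 0.0105
```

```bash
python3 g.py 0.1429 -.0945 0.061 36;python3 look.py side s13.png;  python3 -c "
import cv2
im=cv2.imread('pics/s13.png');cv2.imwrite('pics/s13z.png',cv2.resize(im[150:300,245:435],None,fx=4,fy=4,interpolation=cv2.INTER_CUBIC))"
```

```text
t 13.47 board [ 0.1428 -0.0944] z 0.0602 yaw_b -50.0 F_b [0.6 2.3] -0.3 T [ 0.24 -0.11  0.19] w 0.0105 q [-0.31  0.49  1.16  0.    1.5   0.39]
tx,ty,tz [-0.0008  0.0001 -0.    ] roll(rad, cw+) -1.501 j6 0.39 pos [ 0.6862 -0.1577  0.0602] board [ 0.1428 -0.0944] yaw_b -50.0
t 13.47 board [ 0.1428 -0.0944] z 0.0602 yaw_b -50.0 F_b [0.6 2.3] -0.3 T [ 0.24 -0.11  0.19] w 0.0105 q [-0.31  0.49  1.16  0.    1.5   0.39]
```

View pics/s13z.png

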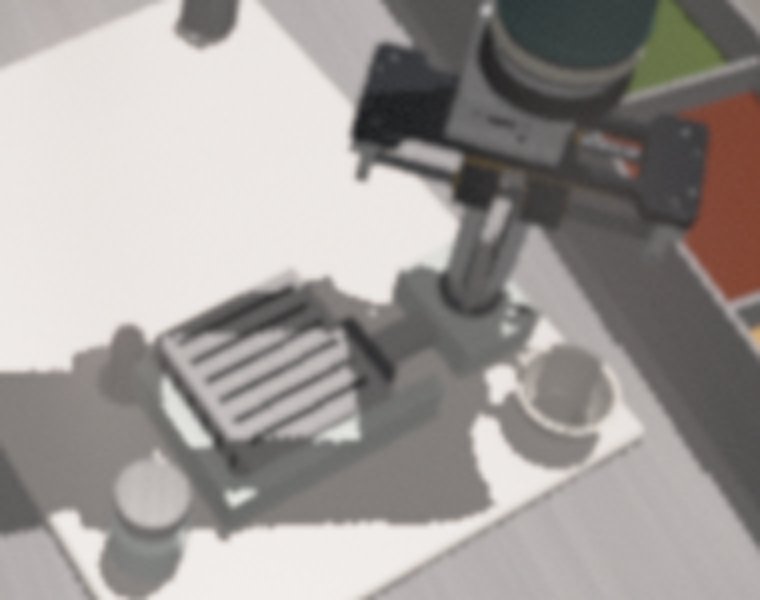

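Emit:
{"method": "send_rows", "body": {
  "increments": [
    [-1,0,0,0,0.05],
    [-1,0,0,0,0.1]
  ]
}}

```text
time: 13.68
tool_pos: [0.6861, -0.1577, 0.0602]
ee_rot: [-2.333, 1.57, 1.58]
wrist_force: [0.9, 1.2, -0.2]
width: 0.0111
```

```bash
python3 -c "
from h import *
st()"
```

```text
t 13.68 board [ 0.1428 -0.0944] z 0.0602 yaw_b -55.7 F_b [1.1 1. ] -0.2 T [ 0.29 -0.05  0.17] w 0.0111 q [-0.31  0.49  1.16  0.    1.5   0.49]
```

Emit:
{"method": "send_rows", "body": {
  "increments": [
    [-1,0,0,0,0.05],
    [-1,0,0,0,0.1]
  ]
}}

```text
time: 13.85
tool_pos: [0.6861, -0.1577, 0.0602]
ee_rot: [-2.216, 1.57, 1.597]
wrist_force: [2.1, 1.6, -0.8]
width: 0.011
```

```bash
python3 -c "
from h import *
st()"
```

```text
t 13.85 board [ 0.1428 -0.0944] z 0.0602 yaw_b -61.4 F_b [2.3 1.2] -0.8 T [ 0.31 -0.18  0.25] w 0.011 q [-0.31  0.49  1.16  0.    1.5   0.59]
```

Emit:
{"method": "send_rows", "body": {
  "increments": [
    [-1,0,0,0,0.05],
    [-1,0,0,0,0.1]
  ]
}}

```text
time: 14.02
tool_pos: [0.6862, -0.1577, 0.0603]
ee_rot: [-2.274, 1.57, 1.439]
wrist_force: [0.9, 1.7, -1.3]
width: 0.0108
```

```bash
python3 look.py side s14.png;  python3 -c "
import cv2
im=cv2.imread('pics/s14.png');cv2.imwrite('pics/s14z.png',cv2.resize(im[150:300,245:435],None,fx=4,fy=4,interpolation=cv2.INTER_CUBIC))"
```

```text
t 14.02 board [ 0.1428 -0.0944] z 0.0603 yaw_b -67.2 F_b [1.2 1.5] -1.3 T [ 0.27 -0.1   0.24] w 0.0108 q [-0.31  0.49  1.16  0.    1.5   0.69]
```

View pics/s14z.png

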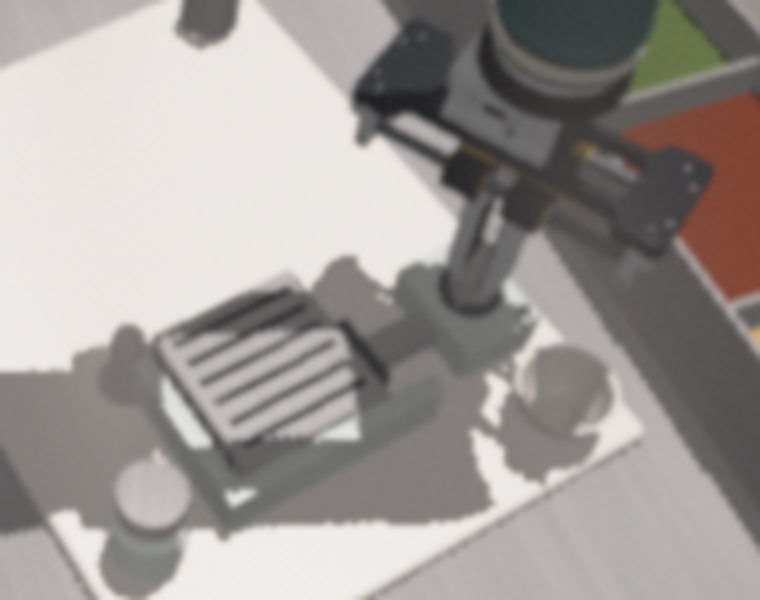

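Emit:
{"method": "send_rows", "body": {
  "increments": [
    [-1,0,0,0,0.05],
    [-1,0,0,0,0.1]
  ]
}}

```text
time: 14.23
tool_pos: [0.6862, -0.1577, 0.0602]
ee_rot: [-2.103, 1.57, 1.511]
wrist_force: [0.7, 1.7, 0.4]
width: 0.0107
```

```bash
python3 -c "
from h import *
st()"
```

```text
t 14.23 board [ 0.1428 -0.0944] z 0.0602 yaw_b -72.9 F_b [1.  1.6] 0.4 T [ 0.36 -0.06  0.29] w 0.0107 q [-0.31  0.49  1.16  0.    1.5   0.79]
```

Emit:
{"method": "send_rows", "body": {
  "increments": [
    [-1,0,0,0,0.05],
    [-1,0,0,0,0.1]
  ]
}}

```text
time: 14.4
tool_pos: [0.6862, -0.1577, 0.0602]
ee_rot: [-1.952, 1.57, 1.561]
wrist_force: [1.3, 2.2, -0.5]
width: 0.0109
```

```bash
python3 look.py side s15.png;  python3 -c "
import cv2
im=cv2.imread('pics/s15.png');cv2.imwrite('pics/s15z.png',cv2.resize(im[150:300,245:435],None,fx=4,fy=4,interpolation=cv2.INTER_CUBIC))"
```

```text
t 14.4 board [ 0.1428 -0.0944] z 0.0602 yaw_b -78.6 F_b [1.6 2. ] -0.5 T [ 0.38 -0.06  0.25] w 0.0109 q [-0.31  0.49  1.16  0.    1.5   0.89]
```

View pics/s15z.png

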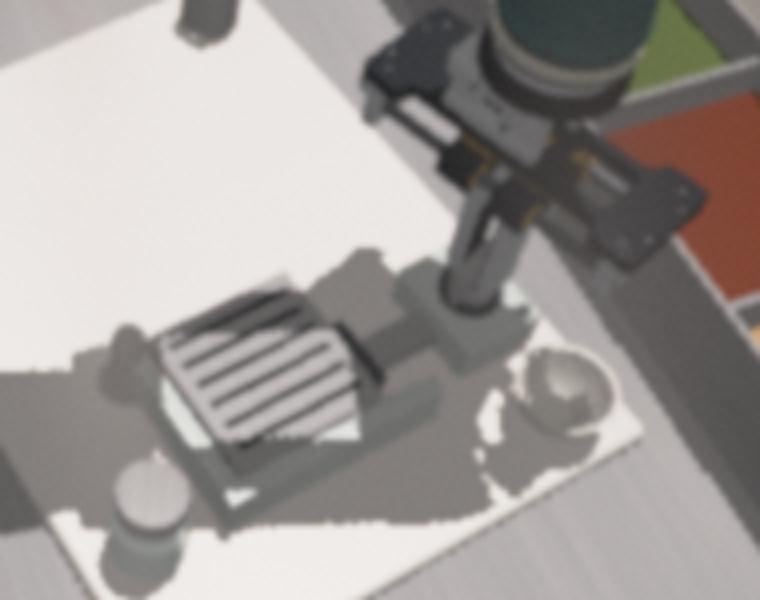

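Emit:
{"method": "send_rows", "body": {
  "increments": [
    [-1,0,0,0,0.05],
    [-1,0,0,0,0.1]
  ]
}}

```text
time: 14.62
tool_pos: [0.6862, -0.1577, 0.0602]
ee_rot: [-1.779, 1.57, 1.635]
wrist_force: [1.4, 1.2, -0.9]
width: 0.0108
```

```bash
python3 -c "
from h import *
st()"
```

```text
t 14.62 board [ 0.1428 -0.0944] z 0.0602 yaw_b -84.3 F_b [1.5 0.9] -0.9 T [ 0.36 -0.05  0.42] w 0.0108 q [-0.31  0.49  1.16  0.    1.5   0.99]
```

Emit:
{"method": "send_rows", "body": {
  "increments": [
    [-1,0,0,0,0.05],
    [-1,0,0,0,0.1]
  ]
}}

```text
time: 14.78
tool_pos: [0.6862, -0.1576, 0.0603]
ee_rot: [-1.79, 1.57, 1.524]
wrist_force: [1.5, 1.5, -0.4]
width: 0.0109
```

```bash
python3 look.py side s16.png;  python3 -c "
import cv2
im=cv2.imread('pics/s16.png');cv2.imwrite('pics/s16z.png',cv2.resize(im[150:300,245:435],None,fx=4,fy=4,interpolation=cv2.INTER_CUBIC))"
```

```text
t 14.78 board [ 0.1428 -0.0944] z 0.0603 yaw_b -90.0 F_b [1.7 1.2] -0.4 T [ 0.4  -0.07  0.34] w 0.0109 q [-0.31  0.49  1.16  0.    1.5   1.09]
```

View pics/s16z.png

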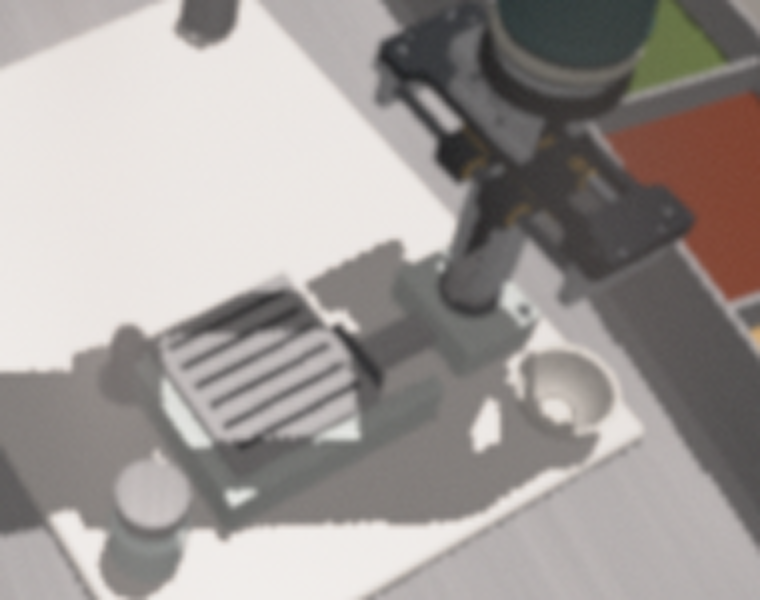

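Run:
```python
import cv2,numpy as np
f={k:cv2.cvtColor(cv2.imread(f'pics/s{k}.png'),cv2.COLOR_BGR2GRAY).astype(np.float32) for k in (12,13,14,15,16)}
# mould region (lit slots) 282-335 x 228-262 ; jaw region 325..345,228..250
for a,b in [(12,13),(13,14),(14,15),(15,16)]:
    for n,(x0,y0,x1,y1) in dict(mould=(283,220,330,265),jaw=(328,226,346,250)).items():
        w=cv2.createHanningWindow((x1-x0,y1-y0),cv2.CV_32F)
        print(a,b,n,np.round(cv2.phaseCorrelate(f[a][y0:y1,x0:x1],f[b][y0:y1,x0:x1],w)[0],2))
from h import *
s=robot.snapshot("side");print(proj(s,[[*b2w((0.05,-.08)),.05],[*b2w((0.047,-.08)),.05]]))
st()
```

```text
12 13 mould [-0.04  0.71]
12 13 jaw [-0.18  0.42]
13 14 mould [-0.45  0.7 ]
13 14 jaw [-1.2   0.37]
14 15 mould [-0.57  0.5 ]
14 15 jaw [-0.87 -0.34]
15 16 mould [-0.19  0.58]
15 16 jaw [-0.22 -0.46]
[[327.67785015 232.0492063 ]
 [326.63272257 232.59392573]]
t 14.88 board [ 0.1428 -0.0944] z 0.0602 yaw_b -89.9 F_b [0.5 3.1] -0.7 T [ 0.46 -0.05  0.32] w 0.0108 q [-0.31  0.49  1.16  0.    1.5   1.09]
```

Emit:
{"method": "send_rows", "body": {
  "increments": [
    [-1,0,0,0,0.05],
    [-1,0,0,0,0.1]
  ]
}}

```text
time: 15.05
tool_pos: [0.6862, -0.1577, 0.0602]
ee_rot: [-1.617, 1.57, 1.597]
wrist_force: [0.9, 1.9, -0.5]
width: 0.0109
```

```bash
python3 look.py side s17.png
python3 - <<'E'
import cv2,numpy as np
f={k:cv2.cvtColor(cv2.imread(f'pics/s{k}.png'),cv2.COLOR_BGR2GRAY).astype(np.float32) for k in (14,15,16,17)}
for a,b in [(14,15),(15,16),(16,17),(15,17)]:
    for n,(x0,y0,x1,y1) in dict(mould=(283,220,325,265),jaw=(328,226,346,250)).items():
        w=cv2.createHanningWindow((x1-x0,y1-y0),cv2.CV_32F)
        print(a,b,n,np.round(cv2.phaseCorrelate(f[a][y0:y1,x0:x1],f[b][y0:y1,x0:x1],w)[0],2))
im=np.hstack([cv2.resize(cv2.imread(f'pics/s{k}.png')[210:290,275:355],(400,400),interpolation=cv2.INTER_CUBIC) for k in (15,17)]);cv2.imwrite('pics/cmp.png',im)
E
```

```text
t 15.05 board [ 0.1428 -0.0944] z 0.0602 yaw_b -95.8 F_b [1.2 1.7] -0.5 T [ 0.46 -0.15  0.37] w 0.0109 q [-0.31  0.49  1.16  0.    1.5   1.19]
14 15 mould [-0.06  0.52]
14 15 jaw [-0.35  0.42]
15 16 mould [0.41 0.49]
15 16 jaw [-0.22 -0.46]
16 17 mould [0.47 0.54]
16 17 jaw [-0.1 -0.9]
15 17 mould [0.4  0.56]
15 17 jaw [-1.57 -3.63]
```

View pics/cmp.png

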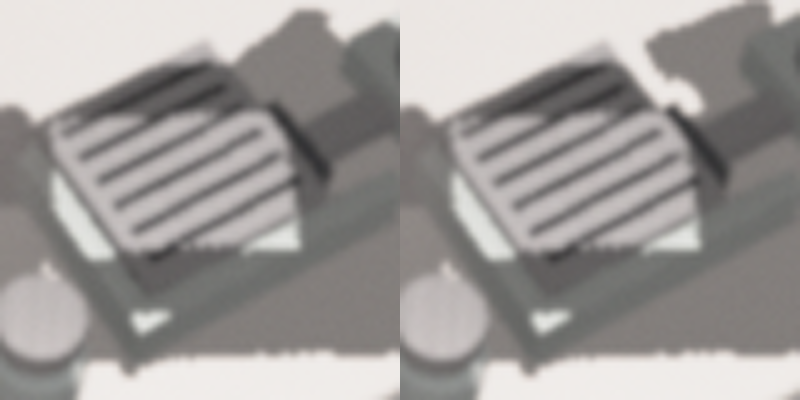

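Emit:
{"method": "send_rows", "body": {
  "increments": [
    [-0.4,0,0,0,0],
    [-0.4,0,0,0,0],
    [-0.4,0,0,0,0],
    [-0.4,0,0,0,0],
    [-0.4,0,0,0,0]
  ]
}}

```text
time: 15.52
tool_pos: [0.686, -0.1585, 0.0603]
ee_rot: [1.056, 1.57, -2.016]
wrist_force: [0.5, -1.0, -0.3]
width: 0.0277
```

Emit:
{"method": "send_rows", "body": {
  "increments": [
    [-0.4,-0.03,0,0,0],
    [-0.4,-0.07,0,0,0],
    [-0.4,-0.11,0,0,0],
    [-0.4,-0.14,0,0,0],
    [-0.4,-0.14,0,0,0]
  ]
}}

```text
time: 15.93
tool_pos: [0.6893, -0.1593, 0.2111]
ee_rot: [2.755, 1.554, -0.316]
wrist_force: [1.3, 0.4, 1.5]
width: 0.0284
```

```bash
python3 look.py wrist w18.png; python3 g.py 0.05 0.25 0.25 -96
```

```text
t 15.93 board [ 0.1457 -0.0965] z 0.2111 yaw_b -95.9 F_b [1.4 0.2] 1.5 T [-0.03  0.15 -0.04] w 0.0284 q [-0.31  0.44  0.93 -0.    1.76  1.19]
t 15.98 board [ 0.1448 -0.096 ] z 0.2071 yaw_b -95.9 F_b [ 0.  -0.1] -0.2 T [-0.02  0.11 -0.03] w 0.0284 q [-0.31  0.44  0.94 -0.    1.75  1.19]
tx,ty,tz [-0.0458 -0.3343  0.1292] roll(rad, cw+) 0.002 j6 1.19 pos [ 0.6883 -0.1589  0.2071] board [ 0.1448 -0.096 ] yaw_b -95.9
```

View pics/w18.png

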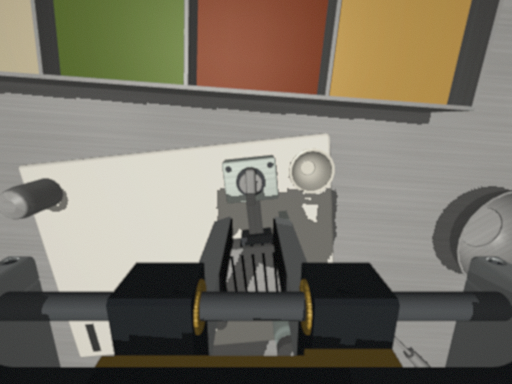

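Move away to clear the view, then check.

Emit:
{"method": "send_rows", "body": {
  "increments": [
    [-0.4,-0.05,-0.33,0.03,0],
    [-0.4,-0.05,-0.33,0.03,0],
    [-0.4,-0.05,-0.33,0.03,0],
    [-0.4,-0.05,-0.33,0.03,0],
    [-0.4,-0.05,-0.33,0.03,0]
  ]
}}

```text
time: 16.4
tool_pos: [0.6519, 0.0467, 0.2294]
ee_rot: [-0.066, 1.567, -3.138]
wrist_force: [0.7, 0.4, 0.2]
width: 0.0282
```

Emit:
{"method": "send_rows", "body": {
  "increments": [
    [-0.4,0,-0.2,0,0],
    [-0.4,0,-0.2,0,0],
    [-0.4,0,-0.2,0,0],
    [-0.4,0,-0.2,0,0],
    [-0.4,0,-0.2,0,0]
  ]
}}

```text
time: 16.82
tool_pos: [0.6378, 0.2477, 0.2291]
ee_rot: [0.03, 1.567, -3.04]
wrist_force: [0.9, 0.3, 1.1]
width: 0.0282
```

```bash
python3 look.py top t19.png; python3 look.py side s19.png;  python3 -c "
import cv2
im=cv2.imread('pics/s19.png');cv2.imwrite('pics/s19z.png',cv2.resize(im[180:300,275:415],None,fx=5,fy=5,interpolation=cv2.INTER_CUBIC))"
```

```text
t 16.82 board [0.1649 0.3132] z 0.2291 yaw_b -95.8 F_b [0.9 0.1] 1.1 T [-0.03  0.1  -0.02] w 0.0282 q [0.29 0.4  0.95 0.   1.8  1.79]
t 16.87 board [0.1647 0.3198] z 0.2285 yaw_b -95.4 F_b [-1.6  2. ] -0.4 T [0.06 0.27 0.02] w 0.028 q [0.29 0.4  0.95 0.01 1.8  1.79]
```

View pics/t19.png

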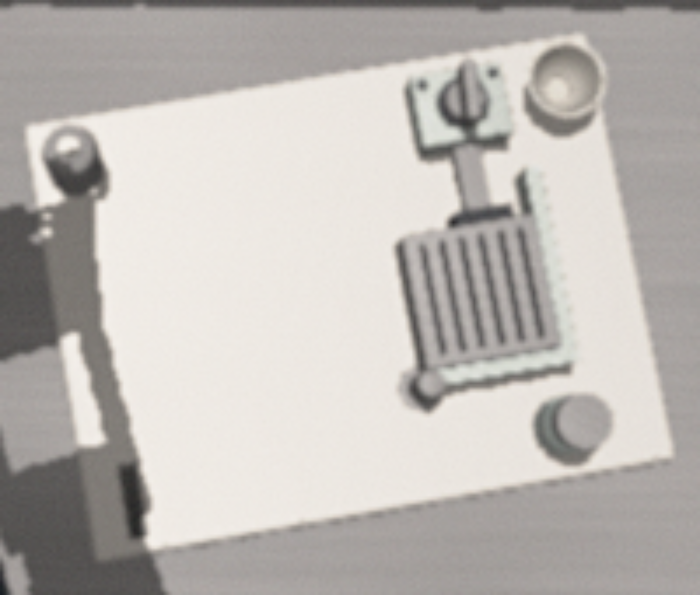

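View pics/s19z.png

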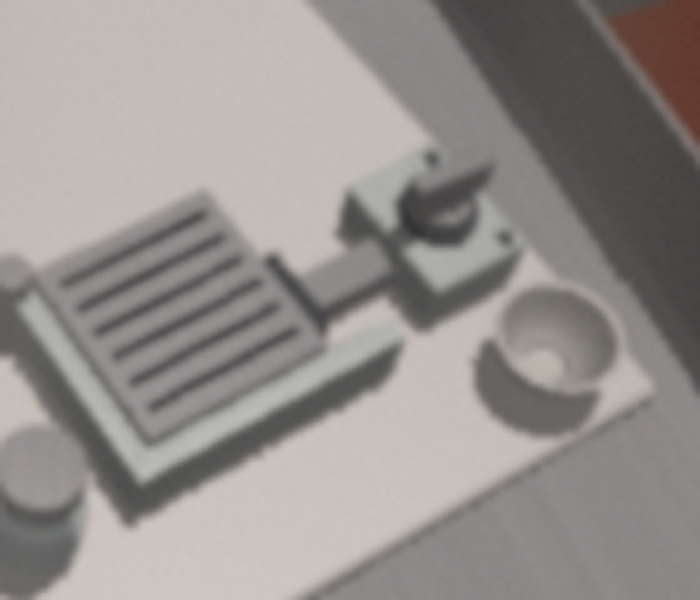

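The mould sits square in the corner with its slots running from side bar to jaw, and the jaw is on it. The three bystanders are where they started. I'll let the arm settle, then hand in.

Emit:
{"method": "send_rows", "body": {
  "increments": [
    [-0.4,0,0,0,0],
    [-0.4,0,0,0,0],
    [-0.4,0,0,0,0],
    [-0.4,0,0,0,0]
  ]
}}

```text
time: 17.25
tool_pos: [0.6397, 0.243, 0.2312]
ee_rot: [0.786, 1.57, -2.288]
wrist_force: [0.3, 0.2, -0.5]
width: 0.0283
```

Run:
```python
from h import *
st(); print(robot.close_job())
```

```text
t 17.25 board [0.1659 0.3083] z 0.2312 yaw_b -96.0 F_b [0.4 0.1] -0.5 T [-0.03  0.12 -0.02] w 0.0283 q [ 0.28  0.39  0.95 -0.    1.8   1.78]
the job is handed in; nothing more can be done
None
```

I turned the mould, seated it flush against the fence and clamped it with the jaw, then let go and handed the job in at 17.3 s. No verdict is reported.

- **Turning and seating:** I pushed the mould with two fingers, first a little towards the side-bar side. I then swung it clockwise along an arc until its slots ran from the side bar to the jaw (about 71°, since it did not start quite square). Last I slid it to the fence, where it stopped at about 14 N.
- **Clamping:** I turned the wing about 2.3 rad clockwise in one grip. The turning moment rose from about 0.2 N m and levelled off at 0.32–0.42 N m. I took that as the clutch slipping and stopped. I estimate 0.2–0.3 rad of slip, under the limit of about 1.05 rad.
- **Last checks:** The top and side pictures show the mould flush on the fence and side bar, the jaw on its face and the gripper clear. The shaker, jar and ramekin look unmoved.
- **Weak or disagreeing checks:**
  - The slip comes from the moment and from comparing pictures. I did not read the clutch marks.
  - The image-shift figures for the jaw were too noisy to use, so I judged that the jaw had stopped by eye.
  - The wrist camera read about 5 mm off in the board's y, which I corrected using the corner post.

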